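# Crank the lens sled to its focus mark

## Task

Lift the small ink jar off the bed of the lens slide and stand it upright in the orange tray. Then fit the loose crank fully home on the slide's square drive, and wind it to bring the red pointer of the lens sled level with the yellow tab (two to three turns clockwise), and leave the crank on the drive. Move the sled by the crank only: do not push the lens or the tab, never tip the jar, and leave everything else where it stands.

Things in the scene. Friction and masses are not known exactly. Their poses are not given: they have to be found in the camera images.
- rig: lens slide, fixed: aluminium bed 120 (x) x 340 (y) x 32 mm (z). Origin under the bed's centre; x points away from the robot, y along the bed, the sled's forward way, to a white chart 100 wide, 12 thick at y = +162 mm, top 117 mm above the table. The grey crank drive stands on the -x side at y = 0, its axis 30 degrees from vertical, leaning to rig -x
- drive_seat (a point): on the drive's axis, centre of its round shoulder (38 mm wide), at rig x = -115 mm, 85 mm above the table. Turns with the shaft: z points out along it (up, 30 degrees towards the robot), x and y square to the flats. On it a steel square 14 x 14, 16 mm long, then a cone 6 mm long, down to 7 mm wide. The crank is home when its hub sits on this shoulder
- drive (a joint): turn of the drive shaft in rad, growing clockwise as seen looking onto the shaft's end; the sled moves 16 mm forward for each turn (6.283 rad). It stays where it is left; turning takes about 1.5 N at the crank's knob. Pushing the sled does not turn it
- pointer (a point): tip of the lens sled's red pointer, at the bed's edge away from the robot, 39 mm above the table; axes as the rig's. At the start it is 32 to 43 mm short of the tab along rig y
- sled: dark plate 90 x 90 mm that slides along rig +y; origin under its centre, 34 mm above the table, axes as the rig's. It carries a black lens 66 mm wide, 100 mm long along rig y, its top 117 mm above the table
- tab (a point): the yellow tab's mark, on the edge of the bed away from the robot, 39 mm above the table; axes as the rig's. The pointer is level with it when both have the same position along rig y
- crank: removable crank, 212 g, stands hub down on the table. Origin: centre of the hub's underside and socket mouth; z up the socket's axis, x along the arm. Steel hub 32 x 32, 32 mm tall; square socket 16 x 16, 24 mm deep, sides along x, y; arm 16 wide, z = 24 to 32, to x = 70 mm; on the hub a blue grip block 18 x 18, z = 32 to 62 mm. Fits the drive in any of 4 quarter turns, with 7 degrees of play
- crank_knob: the crank's orange round knob, at x = 60 mm of the crank: 18 mm in diameter, 36 mm tall, spins freely on its pin; origin under its centre, 33 mm above the hub's underside, z along its axis
- jar: amber ink jar with black lid, 40 mm wide, 60 mm tall, about 120 g, standing on the bed (32 mm above the table) in the sled's way; origin under its centre
- tray: orange tray, fixed, 100 x 100 mm outside, walls 4 mm thick and 16 mm high, floor 4 mm thick; origin under its centre
- brush_pot: white ceramic pot, 76 mm wide, 100 mm tall, with brushes rising to about 235 mm; origin under its centre
- spare_lens: black lens standing on end, 68 mm wide, 95 mm tall; origin under its centre
- tape: roll of blue tape lying flat, 84 mm wide, 22 mm tall; origin under its centre
- film_can: black film can, 32 mm wide, 48 mm tall; origin under its centre
- varnish: green glass bottle with yellow cap, 60 mm wide, 150 mm tall; origin under its centre
- water_glass: empty drinking glass, 68 mm wide, 100 mm tall; origin under its centre
There are look-alikes about, which are no part of the job. Leave any turquoise look-alike of the jar alone.

How it is judged:
By the outcome, as a careful person would: the job done as asked, in the order asked, and still so for the second after the job is handed in, with the robot touching nothing.
It also fails if it takes over 72 s, if anything falls off the work surface, if the arm or the gripper's body presses on something with over 40 N, if the wrist force passes 120 N, or if a joint passes its speed limit or range.

## Robot

A 6-joint arm with a two-finger parallel gripper is mounted at the origin on the work surface. World frame = base frame: x ahead of the robot, y to its left, z up, the work surface at z = 0. Lengths are in m, angles in rad, forces in N, time in s.
With the tool pointing down it reaches from about 0.25 to 0.725 m from the base axis. Payload 9.7 kg.
Tool frame: the origin (TCP) lies at the very end of the fingers, on their centre line; the grasp point (between the pads) lies 19 mm behind it; z points along the fingers, y is the line along which they close (so a half turn about z gives the same grasp; the last joint's range is limited). The gripper opens to 85 mm and grips with 20 to 120 N. Pads are 22 mm wide; open, the fingers measure 114 mm over their backs; the gripper's body (76 mm by 85 mm) begins 54 mm behind the grasp point. The pads swing forward as they close: fully open they stand 13 mm farther back than shut.
Start: joints at [1.323, 0.087, 0.176, 1.66, 0, 1.571], TCP at [0.135, 0.533, 0.204] pointing down, gripper open.
Joint ranges: [-3.13, 3.13], [-0.85, 1.81], [-1.15, 1.24], [-2.2, 2.28], [-1.44, 1.52], [-3.14, 3.14]. Speed limits (rad/s): [2.22, 2.22, 2.57, 3.14, 3.14, 3.14].

## Interface

Orientations are given as a rotation vector (axis times angle).
In Python, from plant import r gives the robot as it stands. The module is installed in compiled form; this text tells all that it offers.
- The arm moves only by the tool apply_moves, never from a script. Its arguments are lists of equal length, an entry for each row: "offset": the shift along the tool's x, y, z each as a share of 750 mm, from -1 to 1, a list of three; "twist": the turn about the tool's z as a share of 180 degrees, from -1 to 1; "fingers": the gripper's target within -1 to 1 (shut at 1, half-way at 0, fully open at -1). A call has exactly 5 rows; each row is the pose to reach, as a shift and turn from the pose commanded when the call began, along the tool's axes at that moment, turning the shorter way round; what a row does not reach only later rows make up. A row lasts 1/8 s, in which the tool goes at most 62.5 mm and 10.7 degrees, less where a joint would pass 70% of its speed; a pose out of reach is approached as far as the arm can. A call with a number of a shift or a turn outside -1 to 1 is refused whole. A call with a gripper value outside its range is refused whole. The fingers move at their own pace and stop on an object; "squeeze" is the grip in N (left out, the last holds). Time passes only in rows, so rows that repeat a pose let the fingers close, or fill a call up. It gives the time, the measured TCP pose, the force, the opening and the grip force at its end, in the units of the state.
- r.read_state(): the state, without advancing time (a new reading comes with each control period).
- r.snapshot(name): name is "scene" or "top" or "wrist"; returns (picture, depth): 384x512x3 uint8, red, green, blue; 384x512 float32, m along the optical axis (not along the pixel's ray), 0 where there is no reading.
- r.camera_model(name): a dict with "fovy" (degrees; the focal length in pixels is half the picture's height over the tangent of half this angle, whatever the lens; pixels are square), "cx", "cy" (the principal point, pixels), "xyz" and "rotation" of the camera in the world. Camera axes: x right, y up, looking along -z (the intrinsics and any distortion apply to the point x, -y, -z); pixel columns grow to the right and rows downward; lengths in m; the calibration is good to about 2 mm. A picture is of the moment at which its call begins: read the wrist's pose just before it. camera_model takes no time and is no camera call; for the wrist camera it gives the pose at the moment of the call.
- r.close_job(): hands the job in; it is judged then, once.
The state is a dict: "time": time; "joint_positions": joint angles; "joint_vel": joint speeds; "tau": joint torques, N m; "tool_pos": TCP position; "tcp_rot": TCP orientation; "wrist_force": force on the tool from outside, world axes, zero at the start; "torque": the same for the moment, N m; "gripper_width": opening from 0.0 (shut) to 1.0 (fully open); "grip_force": force on a finger pad.
Only numpy, scipy, OpenCV 4.12 (cv2) and the standard library are available. Lean on these libraries where they do the work, as an engineer would, in place of code of your own. Each camera call takes 0.05 s, during which the arm holds its last target. There are 200 camera calls.

## Working session

There is one attempt and no reset: what is moved stays moved. The work goes in short steps, Python scripts to look and compute and a tool call to move; the robot and the scene stay as the last step left them, time stands still between calls to the robot, and variables do not carry over. Pictures are saved under pics/ and viewed, at most 10 in all, crops included, and the job is handed in when it is done.

Besides the shell and the picture viewer there is one more tool, called after "Call:" as a command line: name --pt "numbers of a row" for each row, then --argument value for the rest. apply_moves: Moves the arm, as the interface text tells. Shift numbers are shares of 750 mm and turn numbers shares of 180 degrees, none past 1 either way. Its arguments: {"type":"object","properties":{"offset":{"type":"array","items":{"type":"array","items":{"type":"number"}}},"twist":{"type":"array","items":{"type":"number"}},"fingers":{"type":"array","items":{"type":"number"}},"squeeze":{"type":"number"}},"required":["offset","twist","fingers"]}

```bash
mkdir -p pics
cat > h.py <<'E'
import numpy as np, cv2
from scipy.spatial.transform import Rotation as R
from plant import r
def cam(n):
    m=r.camera_model(n); return m
def Rm(m):
    a=np.array(m['rotation'],float)
    return a if a.shape==(3,3) else (R.from_rotvec(a).as_matrix() if a.size==3 else R.from_quat(a).as_matrix())
def ray(m,u,v):
    f=192/np.tan(np.radians(m['fovy'])/2)
    d=np.array([(u-m['cx'])/f,-(v-m['cy'])/f,-1.0])
    return np.array(m['xyz']),Rm(m)@d
def plane(m,u,v,z):
    o,d=ray(m,u,v); return o+d*(z-o[2])/d[2]
def dep(m,u,v,D):
    o,d=ray(m,u,v); return o+d*D[int(round(v)),int(round(u))]
def tri(ra,rb):
    (o1,d1),(o2,d2)=ra,rb
    A=np.stack([d1,-d2],1); t=np.linalg.lstsq(A,o2-o1,rcond=None)[0]
    p,q=o1+d1*t[0],o2+d2*t[1]; return (p+q)/2,np.linalg.norm(p-q)
def proj(m,p):
    f=192/np.tan(np.radians(m['fovy'])/2)
    c=Rm(m).T@(np.array(p)-m['xyz']); return m['cx']+f*c[0]/-c[2], m['cy']-f*c[1]/-c[2]
def cloud(m,D):
    f=192/np.tan(np.radians(m['fovy'])/2)
    v,u=np.mgrid[:384,:512]
    d=np.stack([(u-m['cx'])/f,-(v-m['cy'])/f,-np.ones_like(u,float)],-1)@Rm(m).T
    return np.array(m['xyz'])+d*D[...,None]
E
python3 - <<'E'
from h import *
print(r.read_state())
for n in('scene','top','wrist'):
    m=cam(n);p,D=r.snapshot(n);np.savez(f'{n}0.npz',p=p,D=D,m=np.array(m,dtype=object))
    print(n,m)
    if n!='wrist':cv2.imwrite(f'pics/{n}0.png',cv2.resize(p[...,::-1],(800,600)))
E
```

```text
{'time': 0.0, 'joint_positions': array([1.32301771e+00, 8.74760248e-02, 1.75153236e-01, 1.65978090e+00,
       2.71467879e-05, 1.57080649e+00]), 'joint_vel': array([ 0.00024795,  0.00161413,  0.00055987,  0.00071904,  0.00136962,
       -0.00045333]), 'tau': array([ 1.41149361e-03, -5.20387387e+01,  4.64808011e+01,  1.60074164e-02,
        2.07743383e-04,  8.63203269e-06]), 'tool_pos': array([0.13481881, 0.53296358, 0.20338412]), 'tcp_rot': array([-3.88207370e-01, -3.11732434e+00,  2.03246509e-03]), 'wrist_force': array([-0.05608321,  0.22165431,  0.40573751]), 'torque': array([-0.02996888, -0.04226119, -0.05545819]), 'grip_force': 0.0, 'gripper_width': 1.0012084974381397}
scene {'fovy': 45.021053704086, 'cx': 251.0049289543212, 'cy': 190.95188868915687, 'xyz': array([1.38932393, 0.4968058 , 0.90495173]), 'rotation': array([0.50058194, 0.8728471 , 1.97800317])}
top {'fovy': 49.78388704453711, 'cx': 254.47023275076353, 'cy': 192.71740720071895, 'xyz': array([ 0.52408432, -0.01637393,  1.19245237]), 'rotation': array([ 0.05870322, -0.02334634, -1.59380623])}
wrist {'fovy': 63.70553339474414, 'cx': 255.7542131218348, 'cy': 191.00465245547292, 'xyz': array([0.05642994, 0.55343911, 0.37296627]), 'rotation': array([-0.27321465, -0.2112513 ,  1.31113338])}
```

View pics/scene0.png

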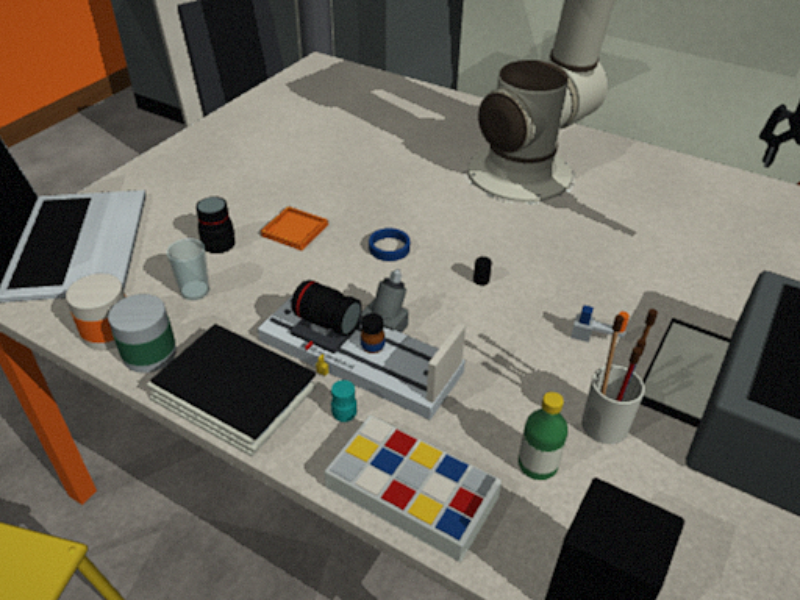

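View pics/top0.png

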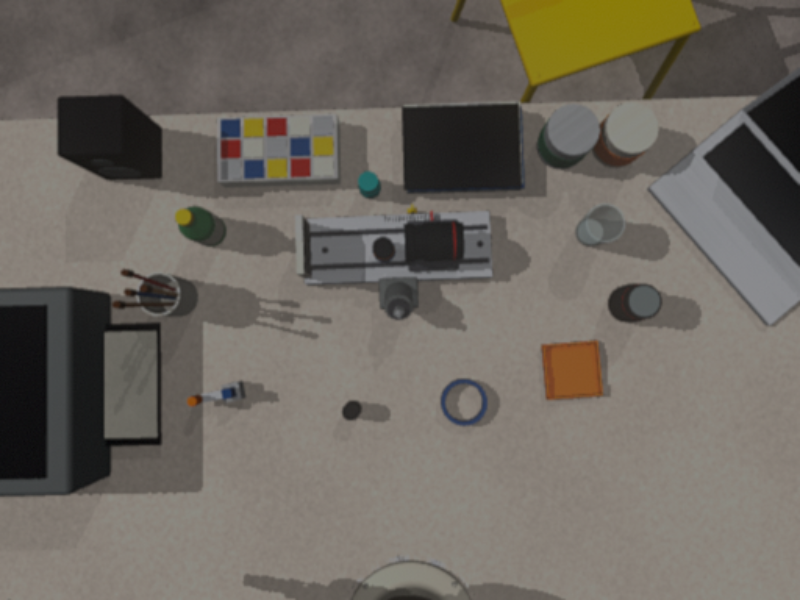

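The scene view (800x600) shows the jar on the bed at (372,335), the turquoise look-alike on the table at (343,400), the crank at (600,322), the tray at (295,228) and the yellow tab at (322,366). The top view shows the jar at (383,249), the turquoise one at (369,184), the crank hub at (232,391) with its knob at (194,400), the drive at (398,300), the tray at (572,370), the red pointer at (432,215) and the tab at (412,210).

Candidates for the jar:
- Dark-lidded amber one on the bed, scene (372,335). This is my choice.
- Turquoise one, scene (343,400).
- Film can, scene (483,270).

I'll measure now.

```bash
cat > m1.py <<'E'
from h import *
S={}
for n in('scene','top'):
    z=np.load(n+'0.npz',allow_pickle=True);S[n]=(z['p'],z['D'],z['m'].item())
def comps(n,lo,hi,box=None,amin=6):
    p,D,m=S[n];h=cv2.cvtColor(p,cv2.COLOR_RGB2HSV);k=cv2.inRange(h,lo,hi)
    if box is not None:
        q=np.zeros_like(k);a,b,c,d=[int(x*.64) for x in box];q[b:d,a:c]=k[b:d,a:c];k=q
    c=cloud(m,D);N,L,st,ce=cv2.connectedComponentsWithStats(k)
    for i in range(1,N):
        if st[i,4]>=amin: 
            P=c[(L==i)&(D>0)]
            print(n,st[i].tolist(),ce[i].round(1),'med',np.median(P,0).round(4),'zmax',np.percentile(P[:,2],95).round(4),'mean',P.mean(0).round(4)) if len(P) else 0
print('orange');comps('top',(5,150,90),(16,255,255),(0,300,700,450));comps('scene',(5,150,90),(16,255,255),(200,150,660,360))
print('blue');comps('top',(100,120,50),(125,255,255),(150,350,500,450));comps('scene',(100,120,40),(125,255,255),(350,200,660,360))
print('yellow');comps('top',(20,130,80),(32,255,255),(300,180,480,240),3);comps('scene',(20,130,80),(32,255,255),(280,330,360,400),3)
print('red');comps('top',(0,100,60),(6,255,255),(400,190,480,240),3);comps('scene',(0,120,60),(6,255,255),(280,320,350,370),3)
for n,bx in(('top',(280,190,510,330)),('scene',(240,260,480,420))):
    p,D,m=S[n];c=cloud(m,D);a,b,e,d=[int(x*.64) for x in bx]
    q=np.zeros(D.shape,bool);q[b:d,a:e]=1
    # bed top
    B=c[q&(abs(c[...,2]-.032)<.004)];rr=cv2.minAreaRect((B[:,:2]*1000).astype(np.float32));print(n,'bed',rr,len(B))
    # heights 84..98 : jar lid
    for lo,hi in((.084,.098),(.11,.125),(.098,.12)):
        k=(q&(c[...,2]>lo)&(c[...,2]<hi)).astype(np.uint8);N,L,st,ce=cv2.connectedComponentsWithStats(k)
        for i in range(1,N):
            if st[i,4]>15:
                P=c[L==i];print(n,lo,st[i].tolist(),'med',np.median(P,0).round(4),P.min(0).round(3),P.max(0).round(3))
    t=np.zeros(D.shape,bool);t[100:300,100:400]=1;tz=c[t][:,2];print('table',np.median(tz[abs(tz)<.02]))
p,D,m=S['scene'];cv2.imwrite('pics/crop1.png',cv2.resize(p[160:270,160:310,::-1],(750,550),interpolation=cv2.INTER_CUBIC))
E
python3 m1.py
```

```text
orange
top [347, 219, 38, 36, 1216] [365.9 236.6] med [ 0.4537 -0.3043  0.0049] zmax 0.0167 mean [ 0.454  -0.3039  0.006 ]
top [120, 254, 6, 6, 32] [122.5 256.5] med [0.418  0.3703 0.0697] zmax 0.0745 mean [0.4181 0.3705 0.0698]
scene [167, 133, 43, 27, 697] [188.  145.5] med [ 0.4577 -0.304   0.0059] zmax 0.0169 mean [ 0.4586 -0.3031  0.0073]
scene [396, 200, 6, 13, 41] [398.9 205. ] med [0.4263 0.3775 0.0661] zmax 0.2219 mean [0.4689 0.3805 0.0963]
scene [237, 215, 8, 5, 23] [240.5 216.6] med [0.6893 0.046  0.0642] zmax 0.0678 mean [0.6887 0.0453 0.0641]
blue
top [143, 249, 5, 6, 25] [145.  251.4] med [0.4306 0.3111 0.0621] zmax 0.0653 mean [0.43   0.3111 0.0621]
top [283, 248, 4, 12, 13] [284.  253.3] med [ 0.4143 -0.0697  0.0227] zmax 0.0258 mean [ 0.4132 -0.0698  0.023 ]
top [303, 252, 8, 18, 23] [308.1 261.2] med [ 0.3901 -0.1393  0.0219] zmax 0.0248 mean [ 0.3897 -0.1366  0.0218]
top [284, 261, 6, 8, 8] [286.  264.5] med [ 0.382  -0.0732  0.0213] zmax 0.0248 mean [ 0.3818 -0.0746  0.0216]
scene [236, 146, 26, 21, 290] [248.7 156.2] med [ 0.4122 -0.1035  0.0151] zmax 0.0239 mea
[... 2187 characters left out ...]
[0.663 0.016 0.084] [0.698 0.052 0.096]
scene 0.084 [274, 215, 24, 29, 90] med [0.6973 0.1771 0.0912] [0.633 0.165 0.084] [0.736 0.179 0.098]
scene 0.11 [189, 179, 40, 22, 393] med [ 0.6914 -0.0541  0.1151] [ 0.665 -0.106  0.11 ] [ 0.711 -0.003  0.123]
scene 0.11 [275, 206, 24, 30, 194] med [0.6865 0.1728 0.117 ] [0.633 0.164 0.11 ] [0.734 0.179 0.122]
scene 0.098 [251, 172, 6, 5, 20] med [0.5656 0.009  0.1031] [ 0.558 -0.001  0.099] [0.575 0.015 0.106]
scene 0.098 [187, 179, 44, 27, 660] med [ 0.6982 -0.0483  0.1117] [ 0.658 -0.106  0.098] [ 0.719 -0.002  0.12 ]
scene 0.098 [274, 206, 25, 34, 261] med [0.6904 0.175  0.1158] [0.633 0.164 0.098] [0.734 0.179 0.12 ]
table 0.0007020745742605805
```

View pics/crop1.png

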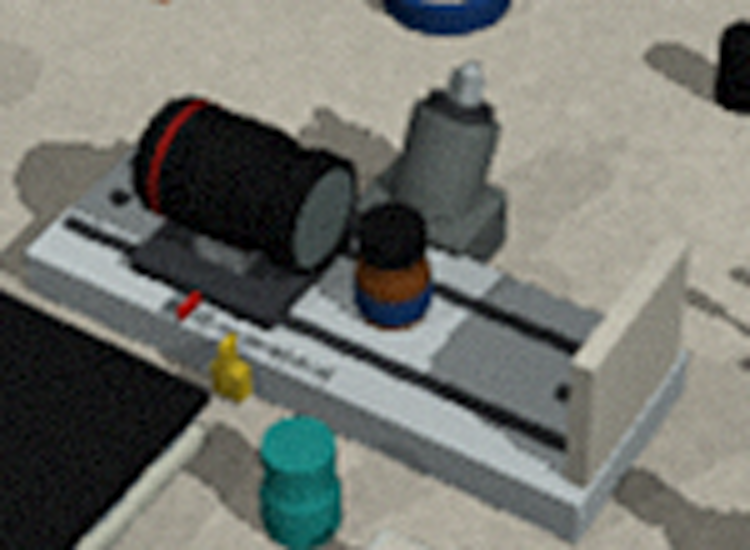

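The crop (5x) confirms it. The amber jar with the black lid stands on the bed at crop (393,270), and the turquoise one is on the table at crop (300,480). The jar measures about (0.679, 0.033), top 0.092, which agrees with the text. I'll go there now.

```bash
cat > go.py <<'E'
import sys
from h import *
def go(x,y,z,ang=None):
    s=r.read_state();p=s['tool_pos'];M=R.from_rotvec(s['tcp_rot']).as_matrix()
    a=np.degrees(np.arctan2(M[1,1],M[0,1]));o=M.T@(np.array([x,y,z])-p)/.75
    t=0 if ang is None else ((a-ang+180)%360-180)/180
    print('off',o.round(4),'tw',round(t,4),'now',p.round(4),round(a,1),'t',round(s['time'],2),'F',s['wrist_force'].round(1),'w',round(s['gripper_width'],3),'tilt',M[:,2].round(4))
if __name__=='__main__': go(*map(float,sys.argv[1:]))
E
python3 go.py .679 .033 .19 0
```

```text
off [-0.8669 -0.4683  0.0186] tw 0.4211 now [0.1349 0.533  0.2035] 75.8 t 0.15 F [ 0.4  0.4 -0.3] w 1.001 tilt [-2.0e-04 -1.1e-03 -1.0e+00]
```

Call:
apply_moves --pt "-0.867 -0.468 0.018" --pt "-0.867 -0.468 0.018" --pt "-0.867 -0.468 0.018" --pt "-0.867 -0.468 0.018" --pt "-0.867 -0.468 0.018" --twist '[0.42,0.42,0.42,0.42,0.42]' --fingers '[-1,-1,-1,-1,-1]'

```text
time: 0.78
tool_pos: [0.3662, 0.3203, 0.1983]
tcp_rot: [1.763, 2.601, 0.0]
wrist_force: [0.9, 1.1, -0.5]
gripper_width: 1.0
grip_force: 0.0
```

```bash
python3 go.py .679 .033 .19 0
```

```text
off [-0.5103  0.2455  0.011 ] tw 0.1208 now [0.3662 0.3203 0.1983] 21.7 t 0.78 F [ 0.9  1.1 -0.5] w 1.0 tilt [ 1.e-04  2.e-04 -1.e+00]
```

Call:
apply_moves --pt "-0.51 0.2455 0.011" --pt "-0.51 0.2455 0.011" --pt "-0.51 0.2455 0.011" --pt "-0.51 0.2455 0.011" --pt "-0.51 0.2455 0.011" --twist '[0.12,0.12,0.12,0.12,0.12]' --fingers '[-1,-1,-1,-1,-1]'

```text
time: 1.4
tool_pos: [0.5977, 0.1103, 0.1921]
tcp_rot: [-2.212, -2.231, -0.0]
wrist_force: [0.7, 1.5, 0.1]
gripper_width: 1.0
grip_force: 0.0
```

```bash
python3 go.py .679 .033 .15 0
```

```text
off [-0.1039  0.1075  0.0561] tw 0.0026 now [0.5977 0.1103 0.1921] 0.5 t 1.4 F [0.7 1.5 0.1] w 1.0 tilt [-1.e-04  1.e-04 -1.e+00]
```

Call:
apply_moves --pt "-0.1039 0.1075 0.056" --pt "-0.1039 0.1075 0.056" --pt "-0.1039 0.1075 0.056" --pt "-0.1039 0.1075 0.056" --pt "-0.1039 0.1075 0.056" --twist '[0.0026,0.0026,0.0026,0.0026,0.0026]' --fingers '[-1,-1,-1,-1,-1]'

```text
time: 2.02
tool_pos: [0.6775, 0.0358, 0.1516]
tcp_rot: [2.219, 2.223, 0.002]
wrist_force: [-0.8, 0.1, 0.6]
gripper_width: 1.002
grip_force: 0.0
```

```bash
python3 - <<'E'
from h import *
m=cam('wrist');p,D=r.snapshot('wrist');cv2.imwrite('pics/w1.png',cv2.resize(p[...,::-1],(800,600)))
c=cloud(m,D)
k=((c[...,2]>.086)&(c[...,2]<.098)&(c[...,1]>.008)&(c[...,1]<.06)&(c[...,0]>.645)&(c[...,0]<.71))
P=c[k];print(len(P),np.median(P,0),P.min(0),P.max(0))
E
python3 go.py .679 .033 .06 0
```

```text
1585 [0.67789583 0.03244418 0.09175994] [0.65956266 0.01327698 0.08613199] [0.69546137 0.04927331 0.09393332]
off [-0.0038  0.0018  0.1223] tw 0.0005 now [0.6775 0.0358 0.1517] 0.1 t 2.08 F [-0.6  0.5  0.5] w 1.002 tilt [ 1.7e-03  2.0e-04 -1.0e+00]
```

View pics/w1.png

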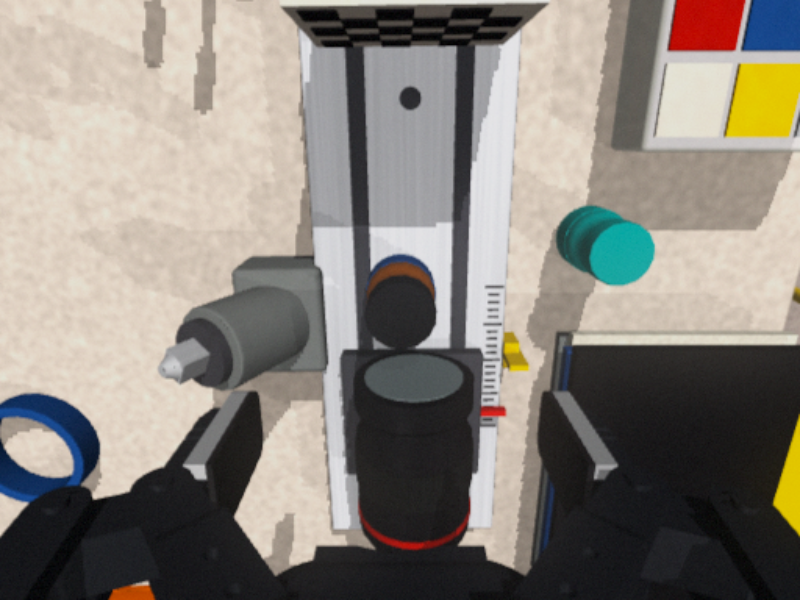

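The wrist view shows the jar's lid at (401,312), the lens behind it at (413,450), and the drive with its square at (188,358), leaning left. The pointer is at (493,411) and the tab at (514,352). The way between the fingers is clear, so I'll descend.

Call:
apply_moves --pt "-0.005 0.001 0.06" --pt "-0.005 0.001 0.09" --pt "-0.005 0.001 0.122" --pt "-0.005 0.001 0.122" --pt "-0.005 0.001 0.122" --twist '[0,0,0,0,0]' --fingers '[-1,-1,-1,-1,0.2]' --squeeze 30

```text
time: 2.7
tool_pos: [0.6789, 0.0315, 0.0607]
tcp_rot: [2.219, 2.222, 0.002]
wrist_force: [0.3, 0.3, 0.0]
gripper_width: 0.82
grip_force: 0.0
```

Call:
apply_moves --pt "0 0 0" --pt "0 0 0" --pt "0 0 0" --pt "0 0 0" --pt "0 0 0" --twist '[0,0,0,0,0]' --fingers '[1,1,1,1,1]'

```text
time: 3.32
tool_pos: [0.679, 0.031, 0.0602]
tcp_rot: [2.22, 2.221, 0.002]
wrist_force: [-1.1, 1.5, 5.3]
gripper_width: 0.406
grip_force: 29.5
```

```bash
python3 go.py .678 .032 .17 0
```

```text
off [ 0.0014 -0.0011 -0.1464] tw 0.0001 now [0.679  0.031  0.0602] 0.0 t 3.33 F [-1.1  1.5  5.3] w 0.406 tilt [ 1.8e-03  2.0e-04 -1.0e+00]
```

Call:
apply_moves --pt "0 0 -0.03" --pt "0 0 -0.07" --pt "0 0 -0.11" --pt "0 0 -0.146" --pt "0 0 -0.146" --twist '[0,0,0,0,0]' --fingers '[1,1,1,1,1]'

```text
time: 3.95
tool_pos: [0.6795, 0.031, 0.1705]
tcp_rot: [2.219, 2.22, 0.004]
wrist_force: [0.0, 0.4, -1.9]
gripper_width: 0.408
grip_force: 30.1
```

```bash
python3 - <<'E'
from h import *
for i in range(2):
    m=cam('wrist');p,D=r.snapshot('wrist')
np.savez('w2.npz',p=p,D=D,m=np.array(m,dtype=object))
c=cloud(m,D)
k=(c[...,2]>.070)&(c[...,0]<.615)&(c[...,0]>.53)&(abs(c[...,1]-.008)<.04)&(c[...,2]<.12)
vv,uu=np.where(k);print(uu.min(),uu.max(),vv.min(),vv.max(),k.sum())
a,b,e,d=uu.min()-10,vv.min()-10,uu.max()+10,vv.max()+10
cv2.imwrite('pics/w2.png',cv2.resize(p[max(b,0):d,max(a,0):e,::-1],None,fx=8,fy=8,interpolation=cv2.INTER_CUBIC)[:600,:800])
ax=np.array([-.5,0,.866])
P=c[k];seat=np.array([.567,.008,.085]);h=(P-seat)@ax;Q=P[(h>3e-3)&(h<15e-3)]
q=Q-seat;e1=np.cross([0,1.,0],ax);print('e1',e1)
xy=np.stack([q@e1,q[:,1]],1)*1000;print(len(xy));
for row in sorted(xy.tolist(),key=lambda t:t[1])[::max(1,len(xy)//60)]:print(np.round(row,1).tolist(),end=' ')
tip=P[h>.019];print('\ntip',tip.mean(0),len(tip))
sh=P[(abs(h)<.002)];print('shoulder',sh.min(0),sh.max(0),sh.mean(0),len(sh))
E
python3 go.py .454 -.304 .17 -34
```

```text
108 178 183 236 2723
e1 [ 0.866 -0.     0.5  ]
318
[4.6, -11.3] [5.8, -10.5] [5.9, -9.9] [5.9, -9.4] [5.9, -8.9] [6.1, -8.7] [6.9, -8.0] [7.7, -7.5] [7.0, -7.2] [7.1, -6.8] [7.6, -6.3] [8.0, -5.7] [8.3, -5.5] [8.2, -5.0] [8.9, -4.3] [9.9, -4.0] [9.1, -3.5] [7.2, -3.2] [9.2, -2.8] [10.6, -2.4] [10.1, -1.8] [10.0, -1.3] [10.3, -1.0] [11.2, -0.3] [9.5, -0.2] [8.0, 0.3] [11.3, 0.8] [10.3, 1.2] [11.9, 1.5] [11.8, 1.6] [11.6, 1.8] [9.0, 2.0] [7.6, 2.2] [11.0, 2.3] [9.8, 2.5] [7.4, 2.7] [10.1, 2.8] [8.6, 2.9] [10.2, 3.2] [7.0, 3.4] [7.8, 3.6] [7.0, 3.8] [7.3, 4.0] [5.3, 4.4] [7.2, 4.5] [4.8, 4.6] [7.1, 4.8] [4.9, 5.0] [0.4, 5.1] [4.1, 5.3] [5.0, 5.6] [6.3, 5.7] [2.8, 5.8] [3.2, 6.0] [2.5, 6.1] [3.0, 6.3] [1.4, 6.5] [3.9, 6.6] [1.2, 6.9] [0.4, 6.9] [0.2, 7.3] [0.2, 7.5] [-0.4, 7.7] [0.4, 8.0] 
tip [0.56019793 0.00699894 0.10435026] 55
shoulder [ 0.55406103 -0.0122775   0.07580743] [0.58656886 0.02577163 0.09539481] [0.57381194 0.00907388 0.087591  ] 578
off [-0.4465 -0.2994 -0.0035] tw 0.189 now [0.6785 0.0309 0.1672] 0.0 t 4.05 F [ 0.1  1.3 -1.6] w 0.405 tilt [-8.e-04 -1.e-04 -1.e+00]
```

View pics/w2.png

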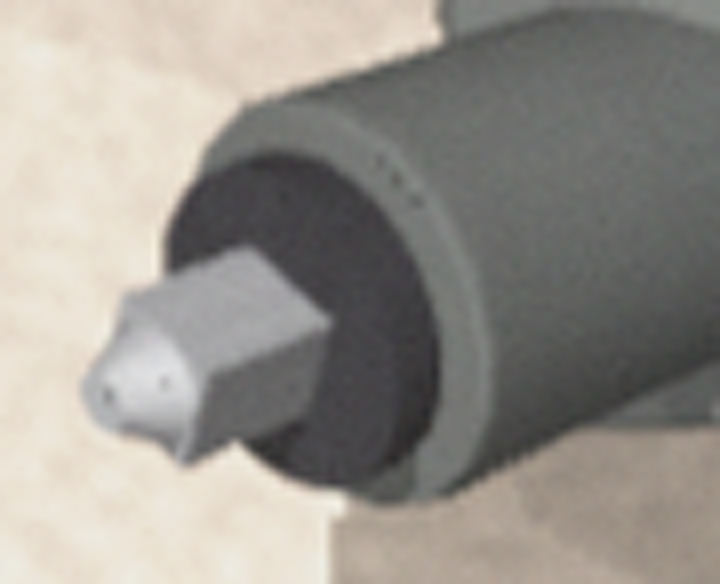

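The crop shows the drive's square with its edge facing the camera at (320,320). Its flats are turned about 30° from the rig axes. The jar is in the grip, so I'll carry it to the tray now.

Call:
apply_moves --pt "-0.05 -0.033 -0.003" --pt "-0.12 -0.08 -0.003" --pt "-0.19 -0.127 -0.003" --pt "-0.26 -0.174 -0.003" --pt "-0.33 -0.221 -0.003" --twist '[0.02,0.05,0.09,0.13,0.17]' --fingers '[1,1,1,1,1]'

```text
time: 4.68
tool_pos: [0.5125, -0.2153, 0.1686]
tcp_rot: [-2.73, -1.551, 0.002]
wrist_force: [0.4, -0.8, -0.8]
gripper_width: 0.403
grip_force: 30.3
```

```bash
python3 go.py .454 -.304 .10 -34
cat > sq.py <<'E'
from h import *
z=np.load('w2.npz',allow_pickle=True);D,m=z['D'],z['m'].item();c=cloud(m,D)
B=c[(abs(c[...,2]-.032)<.003)&(c[...,0]>.55)&(c[...,0]<.8)&(c[...,1]>.02)&(c[...,1]<.15)]
# bed edges: per y bin min & max x
for f,nm in((np.min,'lo'),(np.max,'hi')):
    ys=np.arange(.05,.15,.005);xs=[f(B[abs(B[:,1]-y)<.0025,0]) for y in ys];print(nm,np.polyfit(ys,xs,1),np.round(xs[::5],4))
ax=np.array([-.5,0,.866]);e1=np.array([.866,0,.5])
for seat in([.570,.0075,.085],):
    P=c[(c[...,2]>.07)&(c[...,0]<.615)&(c[...,0]>.53)&(abs(c[...,1]-.008)<.04)]
    q=P-seat;h=q@ax;w=np.stack([q@e1,q[:,1]],1)*1000
    print('shoulder h',np.median(h[(np.hypot(*w.T)>12)&(np.hypot(*w.T)<18)&(abs(h)<.006)]), 'tip',np.percentile(h,99.7), w[h>.0195].mean(0))
    s=w[(abs(h)<.003)];print('sh extents',s.min(0),s.max(0))
    g=(h>.004)&(h<.0145)&(np.hypot(*w.T)<13);W=w[g]
    # support-width fit: two visible faces, normals t and t+90
    best=[]
    for t in range(-60,0,1):
        n1=np.array([np.cos(np.radians(t)),np.sin(np.radians(t))]);n2=np.array([-n1[1],n1[0]])
        a=W@n1;b=W@n2;A,Bb=np.percentile(a,85),np.percentile(b,85)
        best.append((np.mean(np.minimum(abs(a-A),abs(b-Bb))),t,A,Bb))
    print(sorted(best)[:4],len(W))
E
python3 sq.py
```

```text
off [-0.1416 -0.0062  0.0916] tw 0.0177 now [ 0.5125 -0.2153  0.1686] -30.8 t 4.67 F [ 0.4 -0.8 -0.8] w 0.403 tilt [-2.e-03  8.e-04 -1.e+00]
lo [-0.01169851  0.62494757] [0.6241 0.6245 0.624  0.6236]
hi [-0.58397308  0.81392844] [0.7852 0.7999 0.7427 0.7431]
shoulder h -1.0588856985081592e-05 tip 0.022315419549543476 [ 1.35034193 -0.10861021]
sh extents [-18.79459643 -19.77749965] [19.55087737 18.2716349 ]
[(np.float64(0.40164206216416953), -28, np.float64(7.3009071858978425), np.float64(6.233148549332988)), (np.float64(0.40624258868530977), -27, np.float64(7.305065394540227), np.float64(6.23986618003948)), (np.float64(0.4188753308655277), -26, np.float64(7.31194849720181), np.float64(6.253413736190541)), (np.float64(0.41889094557042056), -29, np.float64(7.298424177497269), np.float64(6.275322836545723))] 254
```

Call:
apply_moves --pt "-0.06 -0.003 0.01" --pt "-0.11 -0.006 0.03" --pt "-0.1415 -0.006 0.08" --pt "-0.1415 -0.006 0.12" --pt "-0.1415 -0.006 0.15" --twist '[0.018,0.018,0.018,0.018,0.018]' --fingers '[1,1,1,1,1]'

```text
time: 5.3
tool_pos: [0.4549, -0.3027, 0.0546]
tcp_rot: [-2.769, -1.476, 0.003]
wrist_force: [0.2, 0.8, -2.1]
gripper_width: 0.403
grip_force: 30.3
```

```bash
python3 go.py .454 -.304 .034 -34
```

```text
off [-0.0021  0.0001  0.0275] tw 0.0007 now [ 0.4549 -0.3027  0.0546] -33.9 t 5.3 F [ 0.2  0.8 -2.1] w 0.403 tilt [-0.0031  0.0021 -1.    ]
```

Call:
apply_moves --pt "0 0 0.012" --pt "0 0 0.02" --pt "0 0 0.025" --pt "0 0 0.0275" --pt "0 0 0.0275" --twist '[0,0,0,0,0]' --fingers '[1,1,1,1,1]'

```text
time: 5.92
tool_pos: [0.4568, -0.3033, 0.0378]
tcp_rot: [2.771, 1.479, 0.0]
wrist_force: [0.5, -0.5, -1.5]
gripper_width: 0.401
grip_force: 30.3
```

Call:
apply_moves --pt "0 0 0" --pt "0 0 0" --pt "0 0 0" --pt "0 0 0" --pt "0 0 0" --twist '[0,0,0,0,0]' --fingers '[1,0,-0.5,-1,-1]'

```text
time: 6.55
tool_pos: [0.4566, -0.3032, 0.0375]
tcp_rot: [2.772, 1.479, 0.0]
wrist_force: [0.6, -0.1, 0.7]
gripper_width: 1.0
grip_force: 0.0
```

Call:
apply_moves --pt "0 0 -0.02" --pt "0 0 -0.06" --pt "0 0 -0.1" --pt "0 0 -0.16" --pt "0 0 -0.22" --twist '[0,0,0,0,0]' --fingers '[-1,-1,-1,-1,-1]'

```text
time: 7.18
tool_pos: [0.4564, -0.3031, 0.2049]
tcp_rot: [2.771, 1.479, 0.001]
wrist_force: [0.1, 0.5, 1.8]
gripper_width: 0.995
grip_force: 0.0
```

```bash
python3 - <<'E'
from h import *
p,D=r.snapshot('scene');m=cam('scene');c=cloud(m,D)
k=(abs(c[...,0]-.454)<.05)&(abs(c[...,1]+.304)<.05)&(c[...,2]>.025)&(c[...,2]<.09)
P=c[k];print(len(P),P.min(0).round(3),P.max(0).round(3),np.median(P,0).round(3))
# crank measurements
for n in('scene','top'):
    m=cam(n);p,D=(p,D) if n=='scene' else r.snapshot(n);c=cloud(m,D)
    near=(abs(c[...,0]-.43)<.05)&(abs(c[...,1]-.335)<.06)
    for lo,hi in((.057,.064),(.065,.073),(.026,.036)):
        P=c[near&(c[...,2]>lo)&(c[...,2]<hi)];print(n,lo,len(P),P.mean(0).round(4),P.min(0).round(4),P.max(0).round(4))
E
python3 go.py .432 .311 .2 103
```

```text
184 [ 0.439 -0.32   0.025] [ 0.479 -0.278  0.07 ] [ 0.465 -0.293  0.055]
scene 0.057 40 [0.4329 0.3199 0.0606] [0.4191 0.3047 0.057 ] [0.443  0.3807 0.0637]
scene 0.065 24 [0.4213 0.3705 0.0692] [0.4102 0.3087 0.0654] [0.4312 0.3802 0.0726]
scene 0.026 165 [0.4328 0.3326 0.0316] [0.4144 0.2961 0.0261] [0.4502 0.3822 0.0359]
top 0.057 38 [0.4292 0.3188 0.0613] [0.4183 0.3027 0.0576] [0.4392 0.3685 0.0638]
top 0.065 40 [0.4202 0.363  0.0688] [0.411  0.3048 0.065 ] [0.4342 0.3781 0.073 ]
top 0.026 137 [0.4276 0.3278 0.0325] [0.4119 0.2944 0.0265] [0.4478 0.3683 0.0359]
off [ 0.6621 -0.4853  0.0078] tw -0.7601 now [ 0.458  -0.3041  0.2089] -33.8 t 7.28 F [-0.5  1.  -0.3] w 1.002 tilt [ 0.007  -0.0046 -1.    ]
```

Call:
apply_moves --pt "0.662 -0.485 0.008" --pt "0.662 -0.485 0.008" --pt "0.662 -0.485 0.008" --pt "0.662 -0.485 0.008" --pt "0.662 -0.485 0.008" --twist '[-0.76,-0.76,-0.76,-0.76,-0.76]' --fingers '[-1,-1,-1,-1,-1]'

```text
time: 7.9
tool_pos: [0.443, 0.0108, 0.2]
tcp_rot: [1.796, 2.576, 0.001]
wrist_force: [0.9, 0.7, 0.2]
gripper_width: 1.0
grip_force: 0.0
```

```bash
python3 go.py .432 .311 .2 103
```

```text
off [0.3806 0.1246 0.    ] tw -0.4598 now [0.443  0.0108 0.2   ] 20.2 t 7.9 F [0.9 0.7 0.2] w 1.0 tilt [ 1.3e-03  1.0e-04 -1.0e+00]
```

Call:
apply_moves --pt "0.38 0.1245 0" --pt "0.38 0.1245 0" --pt "0.38 0.1245 0" --pt "0.38 0.1245 0" --pt "0.38 0.1245 0" --twist '[-0.46,-0.46,-0.46,-0.46,-0.46]' --fingers '[-1,-1,-1,-1,-1]'

```text
time: 8.52
tool_pos: [0.4337, 0.3112, 0.1998]
tcp_rot: [0.436, 3.111, 0.001]
wrist_force: [0.4, -1.0, 1.0]
gripper_width: 1.004
grip_force: 0.0
```

```bash
python3 go.py .432 .311 .16 103
```

```text
off [ 0.0021 -0.0009  0.0531] tw -0.1609 now [0.4337 0.3112 0.1998] 74.0 t 8.53 F [ 0.4 -1.   1. ] w 1.004 tilt [ 5.e-04  4.e-04 -1.e+00]
```

Call:
apply_moves --pt "0.002 -0.001 0.053" --pt "0.002 -0.001 0.053" --pt "0.002 -0.001 0.053" --pt "0.002 -0.001 0.053" --pt "0.002 -0.001 0.053" --twist '[-0.161,-0.161,-0.161,-0.161,-0.161]' --fingers '[0,0,0,0,0]'

```text
time: 9.15
tool_pos: [0.4327, 0.3085, 0.16]
tcp_rot: [-0.34, 3.123, 0.0]
wrist_force: [1.0, 0.1, -0.2]
gripper_width: 0.499
grip_force: 0.0
```

```bash
cat > ck.py <<'E'
from h import *
import sys
def look(name):
    s=r.read_state();m=cam('wrist');p,D=r.snapshot('wrist');cv2.imwrite(f'pics/{name}.png',cv2.resize(p[...,::-1],(800,600)))
    np.savez(name+'.npz',p=p,D=D,m=np.array(m,dtype=object))
    return s,m,p,D,cloud(m,D),cv2.cvtColor(p,cv2.COLOR_RGB2HSV)
E
python3 - <<'E'
from ck import *
s,m,p,D,c,h=look('w3')
near=(abs(c[...,0]-.43)<.06)&(abs(c[...,1]-.335)<.07)
bl=cv2.inRange(h,(100,100,30),(128,255,255))>0;orr=cv2.inRange(h,(4,130,60),(18,255,255))>0
for k,nm,lo,hi in((bl,'block',.058,.066),(orr,'knob',.064,.074),(near,'arm',.027,.035)):
    P=c[k&near&(c[...,2]>lo)&(c[...,2]<hi)];print(nm,len(P))
    if len(P)<9:continue
    rr=cv2.minAreaRect((P[:,:2]*1000).astype(np.float32));print(P.mean(0).round(4),P[:,2].max(),rr)
E
python3 go.py .432 .311 .1 103
```

```text
block 343
[0.4308 0.3123 0.0616] 0.06378605985298968 ((430.9880065917969, 312.4976806640625), (17.10393524169922, 16.455005645751953), 12.197259902954102)
knob 308
[0.4198 0.3703 0.0684] 0.07009763414595965 ((420.1715393066406, 370.768798828125), (16.955236434936523, 16.712507247924805), 49.96501159667969)
arm 1219
[0.4258 0.3308 0.0317] 0.0347548750243733 ((427.2319641113281, 338.7281188964844), (32.20323181152344, 85.51570892333984), 9.516585350036621)
off [0.0003 0.0035 0.0799] tw -0.0031 now [0.4328 0.3085 0.1599] 102.4 t 9.2 F [-0.1 -0.3 -0.1] w 0.496 tilt [ 3.e-04  2.e-04 -1.e+00]
```

View pics/w3.png

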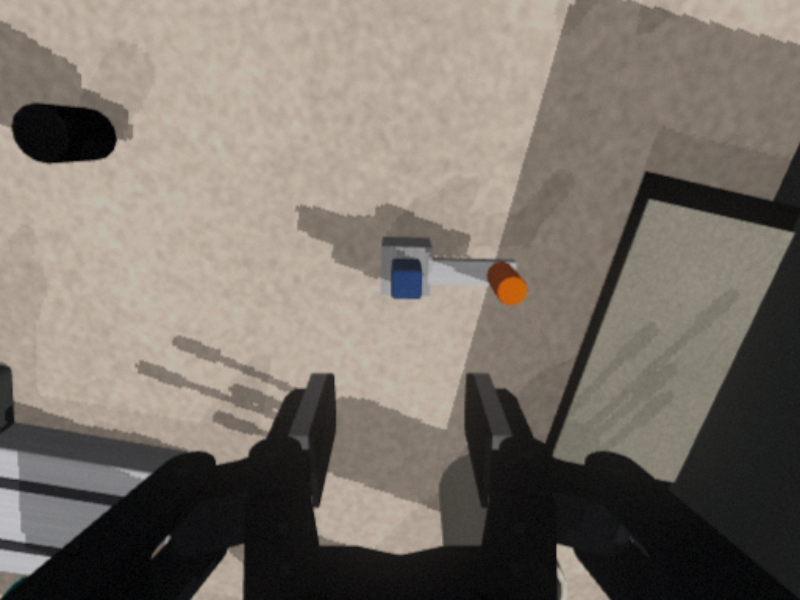

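The wrist view shows the blue grip block at (406,280), the knob at (508,288) and the arm between them. Both heights (0.062 and 0.069) agree with the text. I'll grasp the block across the arm's direction.

```bash
python3 go.py .431 .3124 .036 101
```

```text
off [0.0012 0.0056 0.1652] tw 0.008 now [0.4328 0.3085 0.1599] 102.4 t 9.2 F [-0.1 -0.3 -0.1] w 0.496 tilt [ 3.e-04  2.e-04 -1.e+00]
```

Call:
apply_moves --pt "0.001 0.0055 0.05" --pt "0.001 0.0055 0.1" --pt "0.001 0.0055 0.14" --pt "0.001 0.0055 0.165" --pt "0.001 0.0055 0.165" --twist '[0.008,0.008,0.008,0.008,0.008]' --fingers '[0,0,0,0,0]'

```text
time: 9.82
tool_pos: [0.4305, 0.3119, 0.035]
tcp_rot: [0.304, -3.125, 0.001]
wrist_force: [-0.1, -0.3, -1.0]
gripper_width: 0.499
grip_force: 0.0
```

Call:
apply_moves --pt "0 0 0" --pt "0 0 0" --pt "0 0 0" --pt "0 0 0" --pt "0 0 0" --twist '[0,0,0,0,0]' --fingers '[0.5,1,1,1,1]' --squeeze 20

```text
time: 10.45
tool_pos: [0.431, 0.3123, 0.036]
tcp_rot: [-0.305, 3.127, 0.0]
wrist_force: [1.3, 0.2, 0.4]
gripper_width: -0.001
grip_force: 0.0
```

```bash
python3 go.py .431 .3124 .036 101
```

```text
off [ 0.      0.0001 -0.    ] tw 0.0008 now [0.431  0.3123 0.036 ] 101.1 t 10.45 F [1.3 0.2 0.4] w -0.001 tilt [ 0.  0. -1.]
```

The gripper closed on nothing, so I'll look.

Run:
```python
from ck import *
s,m,p,D,c,h=look('w4');cv2.imwrite('pics/w4.png',p[...,::-1])
q,Ds=r.snapshot('scene');cv2.imwrite('pics/s4.png',cv2.resize(q[150:260,320:470,::-1],(512,384)))
a=cv2.imread('pics/w4.png');b=cv2.imread('pics/s4.png');cv2.imwrite('pics/ws4.png',cv2.resize(np.hstack([a,b]),(800,300)))
```

```text
(no output)
```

View pics/ws4.png

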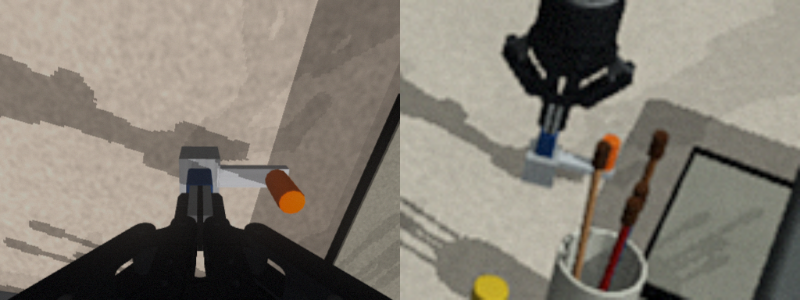

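The fingers have shut just on the robot's side of the block; the crank still stands. I'll re-measure it.

Run:
```python
from h import *
z=np.load('w4.npz',allow_pickle=True)
pt,Dt=r.snapshot('top');ps,Ds=r.snapshot('scene')
for n,p,D,m in(('wrist',z['p'],z['D'],z['m'].item()),('top',pt,Dt,cam('top')),('scene',ps,Ds,cam('scene'))):
    c=cloud(m,D);h=cv2.cvtColor(p,cv2.COLOR_RGB2HSV);near=(abs(c[...,0]-.43)<.06)&(abs(c[...,1]-.335)<.07)
    bl=cv2.inRange(h,(100,100,30),(128,255,255))>0;orr=cv2.inRange(h,(4,130,60),(18,255,255))>0
    for k,nm,lo,hi in((bl,'block',.02,.066),(orr,'knob',.064,.074),(near,'hub/arm',.028,.0345)):
        P=c[k&near&(c[...,2]>lo)&(c[...,2]<hi)]
        if len(P)>5: print(n,nm,len(P),P.mean(0).round(4),P.min(0).round(4),P.max(0).round(4))
    if n!='scene':print('tcp px',proj(m,r.read_state()['tool_pos']))
```

```text
wrist block 336 [0.4235 0.3111 0.052 ] [0.421  0.3026 0.0347] [0.4299 0.3203 0.0628]
wrist knob 942 [0.4193 0.37   0.0682] [0.4116 0.3617 0.0641] [0.4287 0.3793 0.0705]
wrist hub/arm 3054 [0.4245 0.3315 0.0316] [0.4106 0.2938 0.028 ] [0.4497 0.3805 0.0344]
tcp px (np.float64(255.0924078525485), np.float64(229.4016801486667))
top hub/arm 20 [0.4434 0.3143 0.0319] [0.4397 0.2981 0.0284] [0.4478 0.3318 0.0342]
tcp px (np.float64(147.27296072156344), np.float64(250.18405248542007))
scene block 53 [0.4398 0.3134 0.0488] [0.4344 0.305  0.032 ] [0.4434 0.3211 0.0644]
scene knob 17 [0.4218 0.3728 0.0691] [0.416  0.3634 0.0647] [0.4275 0.3796 0.0726]
scene hub/arm 131 [0.4322 0.3304 0.0317] [0.4129 0.2954 0.0281] [0.4511 0.382  0.0345]
```

Run:
```python
from h import *
z=np.load('w4.npz',allow_pickle=True);p,D,m=z['p'],z['D'],z['m'].item();c=cloud(m,D)
for v in range(215,330,6):
    u=255;print(v,[ (c[v,x].round(3).tolist(),p[v,x].tolist()) for x in (238,255,268)])
```

```text
215 [([0.425, 0.301, 0.032], [104, 100, 106]), ([0.424, 0.311, 0.031], [72, 72, 79]), ([0.422, 0.319, 0.032], [117, 120, 124])]
221 [([0.43, 0.301, 0.031], [108, 107, 108]), ([0.423, 0.311, 0.042], [31, 35, 47]), ([0.422, 0.318, 0.041], [29, 36, 49])]
227 [([0.434, 0.302, 0.031], [103, 102, 104]), ([0.423, 0.311, 0.05], [32, 35, 48]), ([0.422, 0.318, 0.05], [31, 39, 52])]
233 [([0.437, 0.303, 0.033], [81, 84, 89]), ([0.423, 0.311, 0.056], [29, 35, 48]), ([0.422, 0.318, 0.057], [34, 37, 50])]
239 [([0.427, 0.302, 0.061], [78, 81, 90]), ([0.421, 0.31, 0.068], [28, 26, 25]), ([0.419, 0.316, 0.07], [56, 52, 51])]
245 [([0.43, 0.303, 0.06], [79, 83, 91]), ([0.42, 0.31, 0.075], [29, 26, 26]), ([0.419, 0.316, 0.075], [59, 58, 58])]
251 [([0.427, 0.303, 0.073], [31, 30, 27]), ([0.421, 0.31, 0.08], [25, 23, 23]), ([0.42, 0.316, 0.081], [55, 55, 55])]
257 [([0.426, 0.303, 0.08], [31, 28, 28]), ([0.421, 0.31, 0.085], [30, 28, 27]), ([0.42, 0.316, 0.086], [57, 56, 56])]
263 [([0.426, 0.304, 0.085], [32, 29, 28]), ([0.421, 0.31, 0.09], [29, 27, 23]), ([0.419, 0.316, 0.091], [55, 54, 55])]
269 [([
[... 613 characters left out ...]
], [24, 25, 21]), ([0.431, 0.312, 0.1], [18, 22, 19]), ([0.419, 0.315, 0.116], [16, 14, 15])]
305 [([0.42, 0.305, 0.12], [22, 21, 17]), ([0.433, 0.313, 0.101], [22, 19, 18]), ([0.419, 0.314, 0.119], [18, 18, 18])]
311 [([0.421, 0.305, 0.122], [19, 20, 21]), ([0.436, 0.313, 0.101], [17, 17, 16]), ([0.419, 0.314, 0.121], [13, 13, 18])]
317 [([0.416, 0.304, 0.13], [15, 17, 16]), ([0.44, 0.314, 0.1], [14, 19, 18]), ([0.416, 0.314, 0.128], [17, 16, 18])]
323 [([0.415, 0.304, 0.133], [20, 19, 19]), ([0.53, 0.332, -0.0], [183, 172, 159]), ([0.418, 0.314, 0.128], [14, 13, 14])]
329 [([0.415, 0.305, 0.136], [17, 15, 19]), ([0.536, 0.333, -0.0], [181, 168, 154]), ([0.421, 0.315, 0.128], [18, 17, 16])]
```

The depth image shows the shut fingertips ending at z≈0.065, just above the block, although the reported TCP is 0.036. The real finger ends stand about 28 mm behind the reported TCP, so I'll open and go about 27 mm lower in small, force-checked steps.

Call:
apply_moves --pt "0 0 0" --pt "0 0 0" --pt "0 0 0" --pt "0 0 0" --pt "0 0 0" --twist '[0,0,0,0,0]' --fingers '[0,0,0,0,0]'

```text
time: 11.28
tool_pos: [0.431, 0.3123, 0.0359]
tcp_rot: [0.305, -3.127, 0.0]
wrist_force: [-1.0, -0.1, 0.3]
gripper_width: 0.498
grip_force: 0.0
```

Call:
apply_moves --pt "0 0 0.008" --pt "0 0 0.016" --pt "0 0 0.024" --pt "0 0 0.028" --pt "0 0 0.028" --twist '[0,0,0,0,0]' --fingers '[0,0,0,0,0]'

```text
time: 11.9
tool_pos: [0.4309, 0.3122, 0.0146]
tcp_rot: [0.305, -3.126, 0.0]
wrist_force: [0.7, -0.4, -0.1]
gripper_width: 0.497
grip_force: 0.0
```

```bash
cat > tips.py <<'E'
from ck import *
import sys
s,m,p,D,c,h=look(sys.argv[1])
T=R.from_rotvec(s['tcp_rot']).as_matrix();q=(c-s['tool_pos'])@T   # tool frame
k=(abs(q[...,0]-.011)<.004)&(abs(q[...,1])<.06)&(q[...,2]>-.08)&(p.max(-1)<85)&(D>0)
for a,b in((-.06,0),(0,.06)):
    P=q[k&(q[...,1]>a)&(q[...,1]<b)]
    if len(P)>5: print('finger tool frame zmax(99%)',np.percentile(P[:,2],99).round(4),'y',P[:,1].min().round(4),P[:,1].max().round(4),'x',np.median(P[:,0]).round(4),len(P))
print(s['tool_pos'].round(4),s['wrist_force'].round(1),s['gripper_width'])
E
python3 tips.py w5
```

```text
finger tool frame zmax(99%) 0.0129 y -0.0535 -0.0 x 0.0108 2526
finger tool frame zmax(99%) 0.013 y 0.0 0.0598 x 0.0108 2641
[0.4309 0.3122 0.0146] [ 0.7 -0.4 -0.1] 0.49664737120232455
```

Call:
apply_moves --pt "0 0 0.005" --pt "0 0 0.009" --pt "0 0 0.009" --pt "0 0 0.009" --pt "0 0 0.009" --twist '[0,0,0,0,0]' --fingers '[0,0,0,1,1]' --squeeze 30

```text
time: 12.58
tool_pos: [0.4311, 0.3123, 0.0083]
tcp_rot: [-0.305, 3.127, -0.0]
wrist_force: [-0.0, -0.8, 0.3]
gripper_width: 0.197
grip_force: 33.1
```

Call:
apply_moves --pt "0 0 0" --pt "0 0 0" --pt "0 0 0" --pt "0 0 0" --pt "0 0 0" --twist '[0,0,0,0,0]' --fingers '[1,1,1,1,1]'

```text
time: 13.2
tool_pos: [0.4311, 0.3123, 0.0083]
tcp_rot: [-0.305, 3.127, 0.0]
wrist_force: [0.5, -1.5, 2.4]
gripper_width: 0.203
grip_force: 33.3
```

Run:
```python
from ck import *
s,m,p,D,c,h=look('w6')
bl=cv2.inRange(h,(100,80,25),(128,255,255))>0
P=c[bl&(abs(c[...,0]-.43)<.03)&(abs(c[...,1]-.312)<.02)&(D>0)]
print('block visible',len(P),P.min(0).round(3),P.max(0).round(3))
q=c-s['tool_pos']
for u in(232,236,240,255,270,274,278):
    col=[(v,c[v,u].round(3).tolist(),p[v,u].tolist()) for v in range(200,262,10)];print(u,col)
```

```text
block visible 2323 [0.421 0.303 0.033] [0.441 0.322 0.063]
232 [(200, [0.418, 0.295, 0.0], [111, 102, 96]), (210, [0.419, 0.297, 0.014], [63, 63, 59]), (220, [0.418, 0.298, 0.029], [65, 64, 65]), (230, [0.423, 0.298, 0.031], [100, 99, 100]), (240, [0.423, 0.299, 0.041], [59, 59, 59]), (250, [0.423, 0.3, 0.052], [60, 59, 61]), (260, [0.423, 0.301, 0.061], [38, 39, 38])]
236 [(200, [0.418, 0.298, -0.0], [107, 102, 94]), (210, [0.418, 0.299, 0.015], [66, 66, 65]), (220, [0.418, 0.3, 0.029], [64, 64, 65]), (230, [0.422, 0.301, 0.032], [100, 98, 100]), (240, [0.422, 0.301, 0.043], [27, 24, 23]), (250, [0.422, 0.302, 0.053], [25, 25, 22]), (260, [0.425, 0.303, 0.055], [22, 23, 24])]
240 [(200, [0.418, 0.3, -0.001], [110, 101, 92]), (210, [0.418, 0.301, 0.014], [59, 60, 60]), (220, [0.418, 0.302, 0.028], [60, 60, 61]), (230, [0.422, 0.303, 0.031], [94, 93, 95]), (240, [0.424, 0.303, 0.038], [25, 32, 48]), (250, [0.425, 0.304, 0.047], [25, 32, 48]), (260, [0.424, 0.304, 0.056], [18, 24, 40])]
255 [(200, [0.416, 0.309, -0.001], [105, 100, 91]), (210, [0.416, 0.309, 0.015], [67, 62, 63]), (220
[... 456 characters left out ...]
318, 0.047], [22, 30, 44]), (260, [0.422, 0.317, 0.056], [22, 30, 45])]
274 [(200, [0.413, 0.321, -0.0], [112, 107, 97]), (210, [0.414, 0.32, 0.015], [65, 66, 66]), (220, [0.414, 0.319, 0.029], [62, 61, 62]), (230, [0.419, 0.32, 0.031], [99, 99, 100]), (240, [0.419, 0.319, 0.042], [29, 29, 29]), (250, [0.421, 0.319, 0.049], [22, 24, 28]), (260, [0.422, 0.319, 0.055], [21, 27, 39])]
278 [(200, [0.413, 0.323, -0.0], [111, 101, 95]), (210, [0.414, 0.322, 0.014], [66, 63, 64]), (220, [0.414, 0.321, 0.029], [63, 63, 64]), (230, [0.418, 0.322, 0.032], [143, 144, 144]), (240, [0.419, 0.321, 0.042], [53, 54, 55]), (250, [0.419, 0.321, 0.052], [34, 33, 33]), (260, [0.419, 0.32, 0.061], [24, 25, 25])]
```

The crank is now held by its block (opening 17 mm, tips at z≈0.036). Next I'll tilt it in the grip by rolling it over its hub's edge on the table: the tool goes along +x at light squeeze, while the edge stays put.

Call:
apply_moves --pt "0.004 0 0" --pt "0.008 0 -0.001" --pt "0.012 0 -0.001" --pt "0.016 0 -0.001" --pt "0.016 0 -0.001" --twist '[0,0,0,0,0]' --fingers '[1,1,1,1,1]' --squeeze 20

```text
time: 13.88
tool_pos: [0.4189, 0.31, 0.0088]
tcp_rot: [0.306, -3.126, 0.0]
wrist_force: [-0.1, -0.3, -1.7]
gripper_width: 0.206
grip_force: 32.8
```

```bash
cat > tilt.py <<'E'
from ck import *
import sys
def tilt(name):
    s,m,p,D,c,h=look(name)
    T=R.from_rotvec(s['tcp_rot']).as_matrix();q=(c-s['tool_pos'])@T
    # camera-facing block face (blue, |y|<7mm, z toward tip); line fit x(z)
    bl=(cv2.inRange(h,(98,70,20),(130,255,255))>0)&(D>0)&(abs(q[...,1])<.0065)&(abs(q[...,0])<.035)&(q[...,2]<.0)&(q[...,2]>-.06)
    P=q[bl]
    A=np.polyfit(P[:,2],P[:,0],1);res=P[:,0]-np.polyval(A,P[:,2]);g=abs(res)<.002;A=np.polyfit(P[g,2],P[g,0],1)
    print('tilt deg',np.degrees(np.arctan(-A[0])).round(1),'n',g.sum(),len(P),'x at z=-.04',np.polyval(A,-.04).round(4),'z rng',P[:,2].min().round(4),P[:,2].max().round(4))
    # hub: grey below block
    H=q[(D>0)&(abs(q[...,1])<.014)&(q[...,2]>-.03)&(q[...,0]>-.05)&(q[...,0]<.05)&(c[...,2]>.004)]
    print('hub lowest z world',c[(D>0)&(abs(q[...,1])<.014)&(abs(q[...,0])<.05)][...,2].min().round(4),'hub x range',H[:,0].min().round(4),H[:,0].max().round(4))
    print('tool',s['tool_pos'].round(4),'F',s['wrist_force'].round(1),'w',round(s['gripper_width'],3))
tilt(sys.argv[1])
E
python3 tilt.py w7
```

```text
tilt deg -19.1 n 519 1765 x at z=-.04 0.0066 z rng -0.0551 -0.0247
hub lowest z world -0.0022 hub x range 0.0062 0.016
tool [0.4189 0.31   0.0088] F [-0.1 -0.3 -1.7] w 0.206
```

```bash
cat > tl.py <<'E'
from h import *
import sys
def prof(name,s):
    z=np.load(name+'.npz',allow_pickle=True);p,D,m=z['p'],z['D'],z['m'].item();c=cloud(m,D)
    T=R.from_rotvec(s['tcp_rot']).as_matrix();q=(c-s['tool_pos'])@T
    k=(D>0)&(abs(q[...,1])<.006)&(abs(q[...,0])<.05)&(q[...,2]<.03)&(q[...,2]>-.07)
    vs=np.where(k)[0]
    for v in range(vs.min(),vs.max()+1,5):
        r_=k[v]; 
        if r_.sum(): print(v,np.median(q[v][r_],0).round(4)[[0,2]],np.median(p[v][r_],0).astype(int),end=' | ')
    print()
s=r.read_state();prof(sys.argv[1],s);print(s['tool_pos'].round(4),s['wrist_force'].round(1))
E
python3 tl.py w7
```

```text
145 [0.0498 0.0091] [180 168 153] | 150 [0.0469 0.0091] [182 169 155] | 155 [0.044  0.0088] [190 176 162] | 160 [0.041 0.009] [191 175 162] | 165 [0.038 0.009] [186 172 159] | 170 [0.0349 0.0092] [168 155 142] | 175 [0.0318 0.009 ] [121 111 102] | 180 [0.0288 0.0088] [120 110 101] | 185 [0.0256 0.009 ] [118 109 100] | 190 [0.0224 0.0089] [117 107  97] | 195 [0.0191 0.009 ] [114 105  96] | 200 [0.016  0.0088] [104  95  88] | 205 [0.0154 0.0016] [64 63 62] | 210 [ 0.0154 -0.0061] [64 62 63] | 215 [ 0.0153 -0.0133] [62 61 61] | 220 [ 0.0155 -0.0204] [61 61 61] | 225 [ 0.0141 -0.0237] [95 95 96] | 230 [ 0.0112 -0.0235] [95 95 96] | 235 [ 0.0083 -0.0234] [94 94 96] | 240 [ 0.0083 -0.0291] [24 31 46] | 245 [ 0.0082 -0.0342] [23 30 46] | 250 [ 0.0084 -0.0394] [22 30 46] | 255 [ 0.0084 -0.0442] [22 29 45] | 260 [ 0.0084 -0.0485] [20 29 44] | 265 [ 0.0081 -0.052 ] [21 34 58] | 270 [ 0.0066 -0.0536] [23 39 69] | 275 [ 0.0039 -0.0534] [23 40 70] | 280 [ 0.0014 -0.0533] [23 39 70] | 285 [-0.0012 -0.0533] [24 41 72] | 290 [-0.0036 -0.0536] [27 43 75] | 295 [-0.0063 -0.0535] [27 45 77] | 
[0.4191 0.31   0.0088] [-0.1  1.  -1.5]
```

The profile shows the crank slid without tilting. I'll carry it to the empty stretch of the fixed bed and press the far edge of its hub on the bed's near edge there, which gives a much better lever arm for tilting.

Call:
apply_moves --pt "0 0 -0.04" --pt "0 0 -0.1" --pt "0 0 -0.16" --pt "0 0 -0.16" --pt "0 0 -0.16" --twist '[0,0.02,0.057,0.057,0.057]' --fingers '[1,1,1,1,1]' --squeeze 30

```text
time: 14.55
tool_pos: [0.4192, 0.3099, 0.1282]
tcp_rot: [0.026, -3.141, 0.001]
wrist_force: [0.2, 0.2, -2.4]
gripper_width: 0.203
grip_force: 32.9
```

```bash
python3 go.py .612 .085 .08 91
```

```text
off [-0.2522 -0.3041  0.0642] tw -0.0003 now [0.4192 0.3099 0.1282] 90.9 t 14.55 F [ 0.2  0.2 -2.4] w 0.203 tilt [-5.e-04 -3.e-04 -1.e+00]
```

Call:
apply_moves --pt "-0.05 -0.06 0" --pt "-0.11 -0.132 0" --pt "-0.17 -0.205 0.01" --pt "-0.225 -0.271 0.03" --pt "-0.252 -0.304 0.05" --twist '[0,0,0,0,0]' --fingers '[1,1,1,1,1]'

```text
time: 15.18
tool_pos: [0.6125, 0.0828, 0.0894]
tcp_rot: [0.024, -3.14, 0.0]
wrist_force: [1.8, 0.4, -1.7]
gripper_width: 0.206
grip_force: 32.8
```

Call:
apply_moves --pt "0 0 0.02" --pt "0 0 0.04" --pt "0 0 0.056" --pt "0 0 0.056" --pt "0 0 0.056" --twist '[0,0,0,0,0]' --fingers '[1,1,1,1,1]'

```text
time: 15.8
tool_pos: [0.6118, 0.0857, 0.0502]
tcp_rot: [-0.026, 3.14, 0.0]
wrist_force: [0.3, 0.0, -1.9]
gripper_width: 0.205
grip_force: 32.8
```

```bash
python3 go.py .612 .085 .042 91; python3 tilt.py w8 >/dev/null; python3 tl.py w8
```

```text
off [-0.0002 -0.0009  0.0109] tw -0.0003 now [0.6118 0.0857 0.0502] 91.0 t 15.8 F [ 0.3  0.  -1.9] w 0.205 tilt [ 1.e-03  2.e-04 -1.e+00]
202 [0.0154 0.007 ] [78 76 75] | 207 [ 0.0154 -0.0011] [76 75 75] | 212 [ 0.0154 -0.009 ] [76 75 74] | 217 [ 0.0155 -0.0161] [75 73 73] | 222 [ 0.0155 -0.0227] [130 131 131] | 227 [ 0.0129 -0.0233] [115 114 117] | 232 [ 0.0102 -0.0235] [115 114 116] | 237 [ 0.0085 -0.0259] [29 37 55] | 242 [ 0.0084 -0.0312] [27 35 54] | 247 [ 0.0082 -0.036 ] [26 35 54] | 252 [ 0.0084 -0.0411] [25 35 53] | 257 [ 0.0084 -0.0457] [22 33 53] | 262 [ 0.0085 -0.0501] [23 33 53] | 267 [ 0.0077 -0.0528] [24 46 83] | 272 [ 0.0056 -0.0535] [24 48 89] | 277 [ 0.0029 -0.0531] [24 48 89] | 282 [ 0.0005 -0.0533] [23 48 89] | 287 [-0.0022 -0.0532] [23 47 89] | 292 [-0.0047 -0.0534] [25 49 90] | 297 [-0.0073 -0.0533] [24 48 87] | 
[0.612  0.0855 0.0504] [ 0.1 -0.7 -2.1]
```

Call:
apply_moves --pt "0 -0.001 0.0125" --pt "0.004 -0.001 0.0155" --pt "0.0085 -0.001 0.018" --pt "0.0125 -0.001 0.02" --pt "0.0125 -0.001 0.02" --twist '[0,0,0,0,0]' --fingers '[1,1,1,1,1]' --squeeze 20

```text
time: 16.48
tool_pos: [0.6045, 0.0841, 0.0368]
tcp_rot: [-0.024, 3.136, 0.001]
wrist_force: [1.2, -1.2, 9.8]
gripper_width: 0.201
grip_force: 35.6
```

```bash
python3 tilt.py w9 >/dev/null; python3 tl.py w9
```

```text
214 [0.0073 0.0071] [65 64 62] | 219 [ 0.009  -0.0046] [66 64 64] | 224 [ 0.0105 -0.0147] [64 62 61] | 229 [ 0.0112 -0.0226] [114 114 115] | 234 [ 0.0086 -0.0231] [113 113 115] | 239 [ 0.0057 -0.0232] [112 112 114] | 244 [ 0.0053 -0.028 ] [26 33 46] | 249 [ 0.0064 -0.0351] [25 31 46] | 254 [ 0.0073 -0.0414] [23 30 45] | 259 [ 0.008  -0.0471] [22 29 45] | 264 [ 0.0085 -0.052 ] [22 39 68] | 269 [ 0.007  -0.0536] [23 46 86] | 274 [ 0.0047 -0.0539] [24 47 88] | 279 [ 0.0023 -0.0541] [23 47 87] | 284 [ 0.     -0.0545] [22 46 85] | 289 [-0.0022 -0.0549] [22 46 86] | 294 [-0.0046 -0.0552] [24 47 89] | 299 [-0.0072 -0.0552] [23 45 82] | 
[0.6045 0.0841 0.0368] [ 2.  -1.3  9.9]
```

It's working: about 8° so far at 10 N. I'll continue along the arc.

Call:
apply_moves --pt "0.007 0 0.004" --pt "0.013 0 0.008" --pt "0.019 0 0.012" --pt "0.0245 0 0.0145" --pt "0.0245 0 0.0145" --twist '[0,0,0,0,0]' --fingers '[1,1,1,1,1]'

```text
time: 17.15
tool_pos: [0.584, 0.0838, 0.0236]
tcp_rot: [-0.024, 3.141, 0.0]
wrist_force: [-0.5, -0.4, -3.0]
gripper_width: 0.207
grip_force: 38.3
```

```bash
python3 tilt.py w10 >/dev/null; python3 tl.py w10
```

```text
140 [0.05  0.024] [212 198 183] | 145 [0.0469 0.0234] [211 196 182] | 150 [0.0437 0.0236] [204 189 175] | 155 [0.0406 0.0234] [204 190 175] | 160 [0.0373 0.0234] [207 192 177] | 165 [0.0341 0.0233] [203 188 173] | 170 [0.0308 0.0232] [199 185 170] | 175 [0.0274 0.0235] [195 180 165] | 180 [0.024  0.0235] [198 184 170] | 185 [0.0207 0.0232] [194 180 166] | 190 [0.0173 0.0231] [188 176 161] | 195 [0.0138 0.0232] [147 135 125] | 200 [0.0102 0.0234] [133 123 112] | 205 [0.0067 0.0233] [132 121 111] | 210 [0.0029 0.0236] [129 118 108] | 215 [-0.0008  0.0238] [130 120 110] | 220 [-0.0044  0.0237] [130 120 109] | 225 [-0.0082  0.0237] [155 142 130] | 230 [-0.0118  0.0234] [195 181 166] | 235 [-0.0156  0.0234] [186 172 159] | 240 [ 0.004  -0.0217] [116 116 117] | 245 [ 0.0016 -0.0229] [115 115 117] | 250 [-0.0008 -0.0239] [116 115 117] | 255 [ 0.0023 -0.0344] [27 29 38] | 260 [ 0.0094 -0.051 ] [27 36 56] | 265 [ 0.008  -0.0527] [26 47 83] | 270 [ 0.0061 -0.0536] [24 45 82] | 275 [ 0.0042 -0.0546] [23 44 82] | 280 [ 0.0022 -0.0554] [23 45 83] | 285 [ 0.0004 -0.0563] [22 44 83] | 290 [-0.0015 -0.0572] [22 45 83] | 295 [-0.0034 -0.058 ] [21 44 84] | 300 [-0.0058 -0.0584] [31 49 78] | 305 [-0.0483 -0.0084] [133 133 136] | 
[0.5837 0.0837 0.0232] [-0.2  0.2 -2.3]
```

The block top, hub top and block face all give a tilt of about 24.5° towards the drive's lean. The socket mouth lies at about (-25, 0, 0) mm in the tool frame. I'll rise, then go above the cone with the tool's yaw set for the square (69°).

```bash
python3 go.py .524 .0157 .13 69
```

```text
off [ 0.0811 -0.0895 -0.1424] tw 0.1216 now [0.5837 0.0837 0.0232] 90.9 t 17.2 F [-0.2  0.2 -2.3] w 0.209 tilt [-4.e-04 -1.e-04 -1.e+00]
```

Call:
apply_moves --pt "0 0 -0.05" --pt "0 0 -0.12" --pt "0.03 -0.03 -0.142" --pt "0.08 -0.0895 -0.142" --pt "0.081 -0.0895 -0.142" --twist '[0,0,0.05,0.1,0.1216]' --fingers '[1,1,1,1,1]' --squeeze 40

```text
time: 17.82
tool_pos: [0.5225, 0.0137, 0.13]
tcp_rot: [-0.582, -3.087, 0.001]
wrist_force: [0.2, 0.4, -2.3]
gripper_width: 0.204
grip_force: 43.4
```

```bash
python3 tilt.py w11 >/dev/null; python3 tl.py w11; python3 go.py .524 .0157 .125 69
python3 - <<'E'
from h import *
p,D=r.snapshot('scene');cv2.imwrite('pics/s11.png',cv2.resize(p[110:240,180:330,::-1],(690,598),interpolation=cv2.INTER_CUBIC))
E
```

```text
237 [-0.0059  0.0033] [44 44 44] | 242 [ 0.0038 -0.0218] [ 99  99 100] | 247 [ 0.0014 -0.0228] [ 98  99 100] | 252 [-0.0007 -0.0244] [86 88 91] | 257 [ 0.0063 -0.0415] [19 23 31] | 262 [ 0.0098 -0.0516] [22 35 60] | 267 [ 0.0079 -0.0526] [21 39 71] | 272 [ 0.0063 -0.0539] [19 37 70] | 277 [ 0.0042 -0.0546] [19 38 70] | 282 [ 0.0022 -0.0554] [16 36 69] | 287 [ 0.0004 -0.0563] [15 36 69] | 292 [-0.0016 -0.0571] [15 36 70] | 297 [-0.0036 -0.0578] [16 36 70] | 
[0.5234 0.0145 0.1299] [ 0.7 -0.3 -2.6]
off [-0.0002  0.0017  0.0066] tw -0.0024 now [0.5234 0.0145 0.1299] 68.6 t 17.88 F [ 0.7 -0.3 -2.6] w 0.204 tilt [-3.e-04 -1.e-04 -1.e+00]
```

View pics/s11.png

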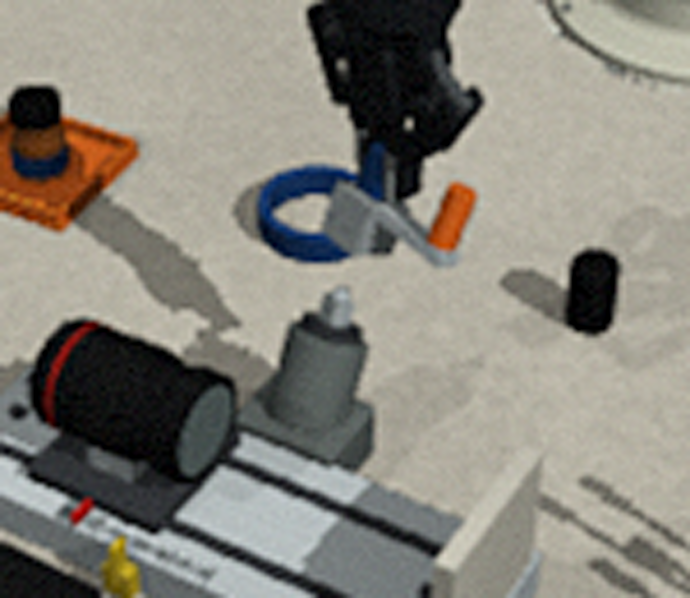

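The scene crop shows the jar upright in the tray at (35,130). The tilted crank has its hub at (345,215), above the drive's cone at (337,300). I'll check the hub's place against the prediction before inserting.

Run:
```python
from h import *
s=r.read_state();p,D=r.snapshot('scene');m=cam('scene');c=cloud(m,D);h=cv2.cvtColor(p,cv2.COLOR_RGB2HSV)
T=R.from_rotvec(s['tcp_rot']).as_matrix();b=np.radians(24.5)
u=T@[np.sin(b),0,-np.cos(b)];w=T@[-np.cos(b),0,-np.sin(b)];y=T[:,1]
mouth=s['tool_pos']+T@[-.025,0,.001];print('mouth',mouth.round(4),'u',u.round(3))
q=c-mouth;L=np.stack([q@w,q@y,q@u],-1)
k=(D>0)&(abs(L[...,0]-.016)<.006)&(abs(L[...,1])<.03)&(L[...,2]>-.01)&(L[...,2]<.030)
P=L[k];A=np.c_[P[:,1:],np.ones(len(P))];co=np.linalg.lstsq(A,P[:,0],rcond=None)[0]
print(len(P),'face plane slopes y,u, off',co.round(3),'extent y',np.percentile(P[:,1],[2,98]).round(4),'u',np.percentile(P[:,2],[2,98]).round(4))
# knob
o=(cv2.inRange(h,(4,130,60),(18,255,255))>0)&(np.linalg.norm(q,axis=-1)<.12);print('knob local',L[o].mean(0).round(4))
# cone tip in scene
tip=np.array([.559,.0067,.104]);k=(np.linalg.norm(c-tip,axis=-1)<.009);P=c[k];print('tip pts',len(P),P.mean(0).round(4),P[:,2].max().round(4))
```

```text
mouth [0.5473 0.0061 0.1288] u [-0.387  0.149  0.91 ]
100 face plane slopes y,u, off [0.01  0.021 0.013] extent y [-0.0136  0.0188] u [0.0019 0.0291]
knob local [0.0035 0.0643 0.0529]
tip pts 11 [0.5629 0.0091 0.1033] 0.1062
```

Call:
apply_moves --pt "-0.011 0.002 0.0237" --pt "-0.0186 0.0048 0.0376" --pt "-0.0186 0.0048 0.0376" --pt "-0.0208 0.0056 0.0423" --pt "-0.0208 0.0056 0.0423" --twist '[0,0,0,0,0]' --fingers '[1,1,1,1,1]'

```text
time: 18.6
tool_pos: [0.541, 0.0143, 0.0978]
tcp_rot: [0.572, 3.089, 0.001]
wrist_force: [3.2, 1.7, -2.9]
gripper_width: 0.203
grip_force: 43.2
```

```bash
cat > hub.py <<'E'
from h import *
seat=np.array([.570,.0067,.085]);a=np.array([-.5,-.006,.866])
s=r.read_state();T=R.from_rotvec(s['tcp_rot']).as_matrix();b=np.radians(24.5)
mouth=s['tool_pos']+T@[-.025,0,.001]+[-.0006,.0016,0];q=mouth-seat
print('mouth h',(q@a).round(4),'lateral',(q-a*(q@a)).round(4),'tool',s['tool_pos'].round(4),'F',s['wrist_force'].round(1),'t',s['time'].__round__(2))
E
python3 hub.py
```

```text
mouth h 0.0134 lateral [0.0004 0.0004 0.0002] tool [0.541  0.0143 0.0978] F [ 3.2  1.7 -2.9] t 18.6
```

Call:
apply_moves --pt "-0.0019 0.0008 0.0035" --pt "-0.0037 0.0015 0.0069" --pt "-0.005 0.002 0.0092" --pt "-0.005 0.002 0.0092" --pt "-0.005 0.002 0.0092" --twist '[0,0,0,0,0]' --fingers '[1,1,1,1,1]'

```text
time: 19.23
tool_pos: [0.5445, 0.0141, 0.0917]
tcp_rot: [0.572, 3.089, 0.0]
wrist_force: [-0.3, 0.7, 4.4]
gripper_width: 0.204
grip_force: 44.4
```

```bash
python3 hub.py
```

```text
mouth h 0.0063 lateral [0.0004 0.0001 0.0003] tool [0.5445 0.0141 0.0917] F [-0.3  0.7  4.4] t 19.23
```

Call:
apply_moves --pt "-0.0015 0.0006 0.0028" --pt "-0.003 0.0012 0.0056" --pt "-0.003 0.0012 0.0056" --pt "-0.003 0.0012 0.0056" --pt "-0.003 0.0012 0.0056" --twist '[0,0,0,0,0]' --fingers '[1,1,1,1,0.5]' --squeeze 20

```text
time: 19.85
tool_pos: [0.546, 0.0138, 0.0878]
tcp_rot: [-0.573, -3.088, 0.001]
wrist_force: [-6.1, -1.2, 10.2]
gripper_width: 0.248
grip_force: 6.0
```

Call:
apply_moves --pt "0 0 0" --pt "0 0 0" --pt "0 0 0" --pt "0 0 0" --pt "0 0 0" --twist '[0,0,0,0,0]' --fingers '[0.3,0.1,0.1,0.1,0.1]'

```text
time: 20.48
tool_pos: [0.5467, 0.0141, 0.0871]
tcp_rot: [-0.573, -3.089, 0.0]
wrist_force: [-3.9, -1.7, 3.8]
gripper_width: 0.454
grip_force: 2.1
```

```bash
cat > crank.py <<'E'
from ck import *
import sys
seat=np.array([.570,.0067,.085]);a=np.array([-.5,-.006,.866]);e1=np.array([.866,0,.5]);yy=np.cross(a,e1)
def cr(n,name):
    if n=='wrist': s,m,p,D,c,h=look(name)
    else:
        p,D=r.snapshot(n);m=cam(n);c=cloud(m,D);h=cv2.cvtColor(p,cv2.COLOR_RGB2HSV);np.savez(name+n+'.npz',p=p,D=D,m=np.array(m,dtype=object))
    q=c-seat;L=np.stack([q@e1,q@yy,q@a],-1)*1000
    near=(D>0)&(np.linalg.norm(q,axis=-1)<.13)&(L[...,2]>-10)
    o=near&(cv2.inRange(h,(4,130,50),(18,255,255))>0);b=near&(cv2.inRange(h,(98,90,20),(130,255,255))>0)&(L[...,2]>20)
    for k,t in((o,'knob'),(b,'block')):
        P=L[k]
        if len(P)>5: top=P[P[:,2]>np.percentile(P[:,2],97)-4];print(n,t,len(P),'mean',P.mean(0).round(1),'top',np.percentile(P[:,2],97).round(1),'topmean',top.mean(0).round(1),'ang',np.degrees(np.arctan2(top[:,1].mean(),top[:,0].mean())).round(1))
for n in sys.argv[2:]: cr(n,sys.argv[1])
s=r.read_state();print(s['tool_pos'].round(4),s['wrist_force'].round(1),round(s['gripper_width'],3),round(s['time'],2))
E
python3 crank.py w12 wrist scene top
```

```text
wrist knob 2038 mean [22.8 62.8 53.4] top 61.2 topmean [24.8 65.7 59.5] ang 69.3
wrist block 1784 mean [ 5.6  9.2 62.9] top 65.6 topmean [ 5.8  8.7 63.7] ang 56.3
scene knob 89 mean [31.2 65.2 42.5] top 59.9 topmean [32.4 66.8 58.8] ang 64.2
scene block 93 mean [11.5  5.7 50.7] top 77.2 topmean [21.8  5.8 82. ] ang 14.9
[0.5468 0.0142 0.0871] [-4.  -1.4  4.5] 0.448 20.62
```

Call:
apply_moves --pt "0 0 -0.01" --pt "0 0 -0.03" --pt "0 0 -0.06" --pt "0 0 -0.09" --pt "0 0 -0.09" --twist '[0,0,0,0,0]' --fingers '[0,0,0,0,0]'

```text
time: 21.25
tool_pos: [0.5481, 0.0143, 0.1572]
tcp_rot: [0.572, 3.085, 0.002]
wrist_force: [-0.0, -0.8, 0.9]
gripper_width: 0.497
grip_force: 0.0
```

```bash
python3 crank.py w13 wrist scene top
python3 - <<'E'
import cv2,numpy as np
a=cv2.resize(cv2.imread('pics/w13.png'),(400,300));z=np.load('w13scene.npz',allow_pickle=True)['p'][110:240,180:353,::-1]
cv2.imwrite('pics/c13.png',np.hstack([a,cv2.resize(z,(400,300),interpolation=cv2.INTER_CUBIC)]))
E
```

```text
wrist knob 728 mean [19.  56.5 67.7] top 70.0 topmean [18.6 56.8 68.6] ang 71.8
wrist block 860 mean [ 1.1  1.9 58.8] top 62.7 topmean [ 0.4  0.5 61.5] ang 54.1
scene knob 87 mean [24.8 59.8 51.6] top 68.6 topmean [24.8 60.2 67.2] ang 67.6
scene block 93 mean [ 6.6  2.9 47.9] top 62.1 topmean [ 5.5  3.7 60.6] ang 33.6
[0.5468 0.0142 0.1541] [ 0.3  0.2 -0. ] 0.499 21.4
```

View pics/c13.png

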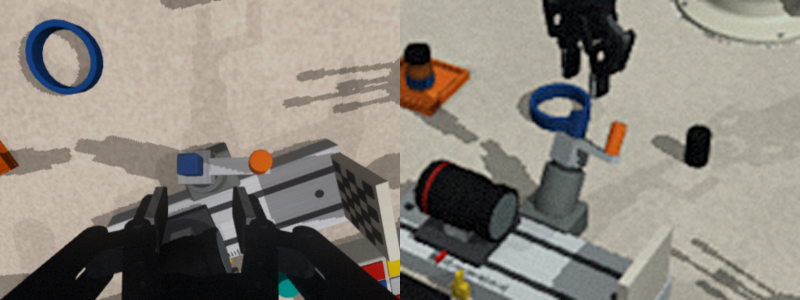

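The left half (wrist) shows the block at (190,163) and the knob at (260,161). The right half (scene) shows the crank seated on the drive. Block top at 62 mm and knob top at 69 mm above the shoulder are the home values, so the crank is fully home. Next I'll grip the knob.

```bash
python3 go.py .560 .0635 .155 90.7
cat > wind.py <<'E'
from h import *
import sys
seat=np.array([.570,.0067,.085]);a=np.array([-.5,-.006,.866]);e1=np.array([.866,0,.5]);yy=np.cross(a,e1)
def offs(t0,degs,az=90.7):
    T=np.array([[np.cos(np.radians(az-0))*0,0,0]]);c,s_=np.cos(np.radians(az)),np.sin(np.radians(az))
    X=np.array([-s_,c,0]);Y=np.array([c,s_,0]);Z=np.array([0,0,-1.])
    P=lambda t:.06*(np.cos(np.radians(t))*e1+np.sin(np.radians(t))*yy)
    return [[round(float(d@v)/.75,4) for v in(X,Y,Z)] for d in (P(t0-g)-P(t0) for g in degs)]
def gap():
    pass
if __name__=='__main__':
    t=float(sys.argv[1]);st=float(sys.argv[2]);n=int(sys.argv[3])
    for i in range(n): print(t-5*st*i,offs(t-5*st*i,[st*k for k in range(1,6)]))
E
python3 wind.py 72 24 3
```

```text
off [ 0.0071  0.0677 -0.0013] tw -0.1205 now [0.5468 0.0142 0.1541] 69.0 t 21.4 F [ 0.3  0.2 -0. ] w 0.499 tilt [-6.e-04  1.e-04 -1.e+00]
72.0 [[-0.0248, -0.0169, -0.0143], [-0.0415, -0.0441, -0.024], [-0.0472, -0.0767, -0.0272], [-0.0409, -0.1091, -0.0236], [-0.0237, -0.1358, -0.0137]]
-48.0 [[0.0251, -0.0163, 0.0145], [0.0538, -0.0195, 0.0311], [0.0811, -0.0088, 0.0468], [0.1023, 0.0137, 0.0591], [0.1137, 0.0442, 0.0657]]
-168.0 [[-0.0003, 0.0333, -0.0002], [-0.0123, 0.0635, -0.0071], [-0.0339, 0.0855, -0.0196], [-0.0614, 0.0954, -0.0354], [-0.09, 0.0916, -0.052]]
```

Call:
apply_moves --pt "0.007 0.03 -0.0013" --pt "0.007 0.0677 -0.0013" --pt "0.007 0.0677 -0.0013" --pt "0.007 0.0677 -0.0013" --pt "0.007 0.0677 -0.0013" --twist '[-0.06,-0.12,-0.12,-0.12,-0.12]' --fingers '[0,0,0,0,0]'

```text
time: 22.02
tool_pos: [0.5599, 0.0628, 0.1554]
tcp_rot: [0.013, -3.141, 0.0]
wrist_force: [-1.0, 0.3, 0.4]
gripper_width: 0.506
grip_force: 0.0
```

```bash
python3 crank.py w14 wrist; python3 go.py .560 .0635 .112 90.7
python3 - <<'E'
from h import *
for n in('wrist','top'):
    if n=='wrist':
        z=np.load('w14.npz',allow_pickle=True);p,D,m=z['p'],z['D'],z['m'].item()
    else: p,D=r.snapshot(n);m=cam(n)
    c=cloud(m,D);h=cv2.cvtColor(p,cv2.COLOR_RGB2HSV);near=(abs(c[...,0]-.745)<.03)&(abs(c[...,1]+.03)<.08)
    for nm,k in(('red',cv2.inRange(h,(0,120,60),(6,255,255))>0),('yel',cv2.inRange(h,(20,130,70),(34,255,255))>0)):
        vv,uu=np.where(k&near)
        if len(uu): print(n,nm,len(uu),uu.mean().round(1),vv.mean().round(1),'on z=.039',plane(m,uu.mean(),vv.mean(),.039).round(4),'cloud',c[k&near].mean(0).round(4),c[k&near].min(0).round(4),c[k&near].max(0).round(4))
E
```

```text
wrist knob 706 mean [19.3 57.3 67.4] top 69.8 topmean [18.7 57.2 68.6] ang 71.9
wrist block 822 mean [ 1.2  1.2 59.8] top 62.7 topmean [ 0.4  0.7 61.5] ang 58.7
[0.56   0.0628 0.1556] [ 0.8  0.1 -0.2] 0.498 22.07
off [-0.0001  0.0009  0.0581] tw -0.0012 now [0.56   0.0628 0.1556] 90.5 t 22.07 F [ 0.8  0.1 -0.2] w 0.498 tilt [-2.e-04 -1.e-04 -1.e+00]
top red 5 276.0 138.0 on z=.039 [ 0.7369 -0.0551  0.039 ] cloud [ 0.7362 -0.055   0.0425] [ 0.7314 -0.0551  0.0379] [ 0.7415 -0.0549  0.045 ]
top yel 14 263.3 134.1 on z=.039 [ 0.7488 -0.0197  0.039 ] cloud [ 0.7494 -0.0197  0.0355] [ 0.7459 -0.0274  0.0227] [ 0.7537 -0.0132  0.0492]
```

Call:
apply_moves --pt "0 0.001 0.02" --pt "0 0.001 0.04" --pt "0 0.001 0.058" --pt "0 0.001 0.058" --pt "0 0.001 0.058" --twist '[-0.001,-0.001,-0.001,-0.001,-0.001]' --fingers '[0,0,0,0,0.6]' --squeeze 25

```text
time: 22.75
tool_pos: [0.5602, 0.0642, 0.1124]
tcp_rot: [-0.021, 3.141, 0.0]
wrist_force: [-0.2, -0.7, -0.1]
gripper_width: 0.303
grip_force: 0.0
```

Call:
apply_moves --pt "0 0 0" --pt "0 0 0" --pt "0 0 0" --pt "0 0 0" --pt "0 0 0" --twist '[0,0,0,0,0]' --fingers '[1,1,1,1,1]'

```text
time: 23.38
tool_pos: [0.5603, 0.0643, 0.1125]
tcp_rot: [-0.022, 3.141, 0.0]
wrist_force: [-0.9, 1.6, 4.6]
gripper_width: 0.193
grip_force: 26.1
```

The knob is gripped. I'll start winding gently, 60° in the first call.

```bash
python3 wind.py 72 12 1;python3 wind.py 12 24 3
```

```text
72.0 [[-0.0132, -0.007, -0.0076], [-0.0248, -0.0169, -0.0143], [-0.0344, -0.0295, -0.0198], [-0.0415, -0.0441, -0.024], [-0.0458, -0.06, -0.0265]]
12.0 [[0.0003, -0.0333, 0.0002], [0.0123, -0.0635, 0.0071], [0.0339, -0.0855, 0.0196], [0.0614, -0.0954, 0.0354], [0.09, -0.0916, 0.052]]
-108.0 [[0.0248, 0.0169, 0.0143], [0.0415, 0.0441, 0.024], [0.0472, 0.0767, 0.0272], [0.0409, 0.1091, 0.0236], [0.0237, 0.1358, 0.0137]]
-228.0 [[-0.0251, 0.0163, -0.0145], [-0.0538, 0.0195, -0.0311], [-0.0811, 0.0088, -0.0468], [-0.1023, -0.0137, -0.0591], [-0.1137, -0.0442, -0.0657]]
```

Call:
apply_moves --pt "-0.0132 -0.007 -0.0076" --pt "-0.0248 -0.0169 -0.0143" --pt "-0.0344 -0.0295 -0.0198" --pt "-0.0415 -0.0441 -0.024" --pt "-0.0458 -0.06 -0.0265" --twist '[0,0,0,0,0]' --fingers '[1,1,1,1,1]'

```text
time: 24.0
tool_pos: [0.5964, 0.0189, 0.133]
tcp_rot: [-0.021, 3.14, 0.0]
wrist_force: [-0.6, 0.9, 4.6]
gripper_width: 0.197
grip_force: 25.9
```

```bash
python3 crank.py w15 wrist top
```

```text
wrist knob 1058 mean [58.8 12.8 68. ] top 69.2 topmean [58.8 12.8 68. ] ang 12.3
wrist block 1417 mean [ 3.1  1.4 58. ] top 62.8 topmean [ 1.2  0.9 61.6] ang 37.1
[0.5965 0.0179 0.133 ] [0.  0.7 6.6] 0.194 24.1
```

Winding works: knob at 12°, hub still home, low force. I'll continue at 120° per call.

Call:
apply_moves --pt "0.0003 -0.0333 0.0002" --pt "0.0123 -0.0635 0.0071" --pt "0.0339 -0.0855 0.0196" --pt "0.0614 -0.0954 0.0354" --pt "0.09 -0.0916 0.052" --twist '[0,0,0,0,0]' --fingers '[1,1,1,1,1]'

```text
time: 24.72
tool_pos: [0.5285, -0.0515, 0.0932]
tcp_rot: [-0.019, 3.141, -0.001]
wrist_force: [3.6, 7.9, 0.5]
gripper_width: 0.194
grip_force: 25.9
```

Call:
apply_moves --pt "0.0248 0.0169 0.0143" --pt "0.0415 0.0441 0.024" --pt "0.0472 0.0767 0.0272" --pt "0.0409 0.1091 0.0236" --pt "0.0237 0.1358 0.0137" --twist '[0,0,0,0,0]' --fingers '[1,1,1,1,1]'

```text
time: 25.35
tool_pos: [0.5093, 0.0512, 0.0827]
tcp_rot: [0.02, -3.141, 0.003]
wrist_force: [5.6, -6.0, -0.8]
gripper_width: 0.196
grip_force: 25.7
```

```bash
python3 crank.py w16 wrist scene
```

```text
wrist knob 1046 mean [-41.7  45.1  67.7] top 69.0 topmean [-41.7  45.1  67.7] ang 132.8
wrist block 75 mean [-4.8  0.2 77.6] top 112.2 topmean [-13.6   9.8 111.7] ang 144.3
scene knob 60 mean [-31.9  47.2  48.2] top 65.2 topmean [-31.6  44.8  64.2] ang 125.2
scene block 92 mean [ 5.5  6.3 50.3] top 90.6 topmean [ 4.1 59.1 96.2] ang 86.0
[0.5107 0.0521 0.0833] [-2.3 -0.3  1.5] 0.197 25.45
```

Call:
apply_moves --pt "-0.0251 0.0163 -0.0145" --pt "-0.0538 0.0195 -0.0311" --pt "-0.0811 0.0088 -0.0468" --pt "-0.1023 -0.0137 -0.0591" --pt "-0.1137 -0.0442 -0.0657" --twist '[0,0,0,0,0]' --fingers '[1,1,1,1,1]'

```text
time: 26.08
tool_pos: [0.5966, 0.0189, 0.1334]
tcp_rot: [-0.023, 3.139, 0.002]
wrist_force: [-2.6, 1.6, -0.7]
gripper_width: 0.194
grip_force: 25.4
```

Call:
apply_moves --pt "0.0003 -0.0333 0.0002" --pt "0.0123 -0.0635 0.0071" --pt "0.0339 -0.0855 0.0196" --pt "0.0614 -0.0954 0.0354" --pt "0.09 -0.0916 0.052" --twist '[0,0,0,0,0]' --fingers '[1,1,1,1,1]'

```text
time: 26.7
tool_pos: [0.528, -0.0516, 0.0928]
tcp_rot: [-0.019, 3.141, 0.0]
wrist_force: [5.7, 9.6, 0.8]
gripper_width: 0.194
grip_force: 25.9
```

Call:
apply_moves --pt "0.0248 0.0169 0.0143" --pt "0.0415 0.0441 0.024" --pt "0.0472 0.0767 0.0272" --pt "0.0409 0.1091 0.0236" --pt "0.0237 0.1358 0.0137" --twist '[0,0,0,0,0]' --fingers '[1,1,1,1,1]'

```text
time: 27.32
tool_pos: [0.5088, 0.0508, 0.0825]
tcp_rot: [0.02, -3.14, 0.002]
wrist_force: [5.2, -6.0, -0.6]
gripper_width: 0.194
grip_force: 25.7
```

```bash
cat > gap.py <<'E'
from h import *
for n in('scene','top'):
    acc={'red':[],'yel':[]}
    p=np.median([r.snapshot(n)[0] for _ in range(3)],0).astype(np.uint8);D=r.snapshot(n)[1];m=cam(n);c=cloud(m,D)
    h=cv2.cvtColor(p,cv2.COLOR_RGB2HSV);near=(abs(c[...,0]-.745)<.035)&(abs(c[...,1]+.03)<.07)
    for nm,k in(('red',cv2.inRange(h,(0,110,60),(7,255,255))>0),('yel',cv2.inRange(h,(19,120,60),(34,255,255))>0)):
        vv,uu=np.where(k&near)
        if not len(uu): print(n,nm,'none');continue
        w=h[vv,uu,1].astype(float);uc,vc=np.average(uu,weights=w),np.average(vv,weights=w)
        print(n,nm,len(uu),'px',uc.round(2),vc.round(2),'on .039',plane(m,uc,vc,.039).round(4),'cloud',c[vv,uu].mean(0).round(4),'ymin/max',c[vv,uu,1].min().round(4),c[vv,uu,1].max().round(4))
        if nm=='yel':
            for v in np.unique(vv): q=uu[vv==v];print('   v',v,'u',q.min(),q.max(),c[v,q].mean(0).round(4))
    np.save(f'gap_{n}.npy',p)
print(r.read_state()['time'])
E
python3 gap.py; python3 crank.py w17 wrist
```

```text
scene red 24 px 202.02 205.85 on .039 [ 0.6886 -0.0778  0.039 ] cloud [ 0.7228 -0.0495  0.0794] ymin/max -0.0668 -0.0198
scene yel 68 px 205.71 233.85 on .039 [ 0.7663 -0.0099  0.039 ] cloud [ 0.7556 -0.0186  0.0242] ymin/max -0.0414 -0.0097
   v 227 u 205 206 [ 0.753  -0.0195  0.0468]
   v 228 u 204 206 [ 0.7558 -0.0192  0.0458]
   v 229 u 204 206 [ 0.756  -0.0193  0.0422]
   v 230 u 204 206 [ 0.7578 -0.0181  0.0409]
   v 231 u 203 207 [ 0.7535 -0.0219  0.0311]
   v 232 u 203 208 [ 0.7552 -0.0191  0.0305]
   v 233 u 202 209 [ 0.7541 -0.0203  0.0249]
   v 234 u 202 209 [ 0.7549 -0.02    0.0221]
   v 235 u 203 209 [ 0.7575 -0.0165  0.0227]
   v 236 u 203 209 [ 0.7569 -0.0172  0.018 ]
   v 237 u 203 209 [ 0.7567 -0.0177  0.0137]
   v 238 u 204 209 [ 0.7556 -0.0172  0.0091]
   v 239 u 206 208 [ 0.7555 -0.0158  0.006 ]
top red 8 px 267.5 138.32 on .039 [ 0.7366 -0.0313  0.039 ] cloud [ 0.7348 -0.0306  0.0507] ymin/max -0.0604 -0.0243
top yel 16 px 263.17 133.86 on .039 [ 0.7496 -0.0194  0.039 ] cloud [ 0.7507 -0.0197  0.0348] ymin/max -0.0275 -0.0132
   v 132 u 263 264 [ 0.7534 -0.0205  0.0459]
   v 133 u 262 265 [ 0.753  -0.0204  0.034 ]
   v 134 u 261 266 [ 0.7503 -0.0204  0.0329]
   v 135 u 261 264 [ 0.7476 -0.0175  0.0329]
27.725
wrist knob 1053 mean [-42.2  44.9  67.6] top 69.0 topmean [-42.2  44.8  67.7] ang 133.2
wrist block 67 mean [-4.6 -2.  75.5] top 112.1 topmean [-14.1   9.5 111.7] ang 146.2
[0.5091 0.0509 0.0826] [-0.7 -0.9  1.9] 0.193 27.77
```

Call:
apply_moves --pt "-0.0251 0.0163 -0.0145" --pt "-0.0538 0.0195 -0.0311" --pt "-0.0811 0.0088 -0.0468" --pt "-0.1023 -0.0137 -0.0591" --pt "-0.1137 -0.0442 -0.0657" --twist '[0,0,0,0,0]' --fingers '[1,1,1,1,1]'

```text
time: 28.4
tool_pos: [0.5964, 0.0197, 0.1334]
tcp_rot: [-0.023, 3.139, 0.002]
wrist_force: [-2.2, 1.5, -0.6]
gripper_width: 0.193
grip_force: 25.5
```

```bash
sed -i 's/^    h=cv2.*/    h=cv2.cvtColor(p,cv2.COLOR_RGB2HSV);near=(c[...,0]>.725)\&(c[...,0]<.78)\&(abs(c[...,1]+.03)<.06)\&(c[...,2]<.055)/; s/if nm==.yel.:/if 0:/' gap.py; python3 gap.py; python3 go.py .66 -.02 .25 90.7
```

```text
scene red 10 px 208.71 224.66 on .039 [ 0.7361 -0.022   0.039 ] cloud [ 0.7375 -0.0209  0.0411] ymin/max -0.0291 -0.0172
scene yel 68 px 205.71 233.89 on .039 [ 0.7664 -0.0098  0.039 ] cloud [ 0.7555 -0.0187  0.024 ] ymin/max -0.0408 -0.0092
top red none
top yel none
28.8
off [-0.0854 -0.0536 -0.1556] tw 0.0003 now [0.5957 0.0194 0.1331] 90.7 t 28.8 F [ 1.5 -0.4  9.2] w 0.198 tilt [ 0.0026 -0.     -1.    ]
```

Call:
apply_moves --pt "0 0 0" --pt "0 0 0" --pt "0 0 0" --pt "0 0 -0.02" --pt "0 0 -0.06" --twist '[0,0,0,0,0]' --fingers '[0,0,0,0,0]'

```text
time: 29.42
tool_pos: [0.5946, 0.0197, 0.1773]
tcp_rot: [0.021, -3.14, 0.0]
wrist_force: [-0.3, 0.5, 1.0]
gripper_width: 0.504
grip_force: 0.0
```

Call:
apply_moves --pt "0 0 -0.05" --pt "-0.06 -0.025 -0.09" --pt "-0.125 -0.05 -0.09" --pt "-0.125 -0.05 -0.09" --pt "-0.125 -0.05 -0.09" --twist '[0,0,0,0,0]' --fingers '[0,0,0,0,0]'

```text
time: 30.05
tool_pos: [0.6892, -0.0166, 0.2444]
tcp_rot: [0.021, -3.141, -0.0]
wrist_force: [-0.5, 0.6, 0.1]
gripper_width: 0.505
grip_force: 0.0
```

```bash
cat > wg.py <<'E'
from h import *
import sys
s=r.read_state();print(s['tool_pos'].round(3))
ps=[];
for i in range(4): m=cam('wrist');p,D=r.snapshot('wrist');ps.append(p)
p=np.median(ps[1:],0).astype(np.uint8);c=cloud(m,D);h=cv2.cvtColor(p,cv2.COLOR_RGB2HSV)
near=(c[...,0]>.715)&(c[...,0]<.78)&(abs(c[...,1]+.03)<.06)&(c[...,2]<.06)
for nm,k in(('red',((h[...,0]<8)|(h[...,0]>174))&(h[...,1]>110)&(h[...,2]>40)),('yel',cv2.inRange(h,(17,120,50),(36,255,255))>0)):
    vv,uu=np.where(k&near);print(nm,len(uu))
    if len(uu):
        C=c[vv,uu]
        for lo in np.arange(.725,.775,.004):
            g=(C[:,0]>=lo)&(C[:,0]<lo+.004)
            if g.sum()>2: print(lo.round(3),g.sum(),C[g].mean(0).round(4),'y',C[g][:,1].min().round(4),C[g][:,1].max().round(4))
        u0,u1,v0,v1=uu.min(),uu.max(),vv.min(),vv.max();print('px',u0,u1,v0,v1)
vv,uu=np.where(near&(h[...,1]>120)&(((h[...,0]<36)&(h[...,0]>17))|(h[...,0]<8)))
if len(uu): u,v=int(uu.mean()),int(vv.mean());cv2.imwrite(f'pics/{sys.argv[1]}.png',cv2.resize(p[max(v-40,0):v+40,max(u-50,0):u+50,::-1],(800,600),interpolation=cv2.INTER_NEAREST));print('crop',u,v)
E
python3 wg.py g1
```

```text
[ 0.689 -0.017  0.244]
red 26
0.733 3 [ 0.7368 -0.0224  0.0411] y -0.0237 -0.0211
0.737 8 [ 0.7396 -0.0217  0.0403] y -0.0236 -0.0199
0.741 8 [ 0.743  -0.0209  0.0379] y -0.0224 -0.0199
0.745 7 [ 0.7471 -0.0207  0.0352] y -0.0223 -0.0198
px 249 252 194 201
yel 94
0.745 15 [ 0.7481 -0.0209  0.0323] y -0.028 -0.0132
0.749 35 [ 0.7508 -0.0205  0.03  ] y -0.0293 -0.0131
0.753 37 [ 0.7549 -0.0213  0.0304] y -0.0293 -0.0131
0.757 7 [ 0.758  -0.0205  0.0423] y -0.0222 -0.0184
px 245 257 198 211
crop 251 201
```

View pics/g1.png

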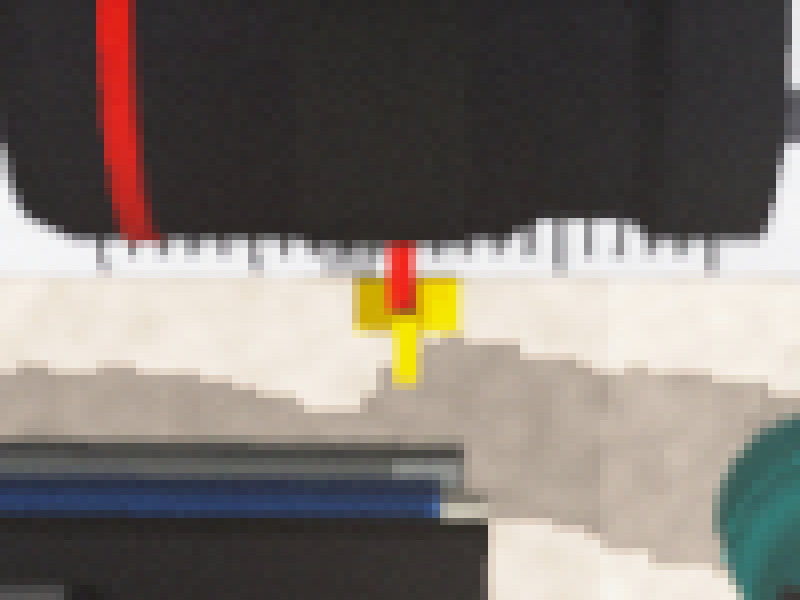

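In the crop the pointer (centre column 401) is nearly in line with the tab's narrow mark (404.5), about 0.5 mm short. I'll get a sub-pixel value before deciding whether to nudge it.

Run:
```python
from h import *
ps=[]
for i in range(6): m=cam('wrist');p,D=r.snapshot('wrist');ps.append(p.astype(float))
p=np.mean(ps,0)
def sub(v,kind):
    row=p[v,240:265];w=(row[:,0]-np.maximum(row[:,1],row[:,2])) if kind=='r' else (np.minimum(row[:,0],row[:,1])-row[:,2])
    w=np.clip(w-25,0,None);return (240+(w*np.arange(25)).sum()/w.sum()).round(2) if w.sum()>60 else None,w.sum().round()
for v in range(190,216):
    a,b=sub(v,'r'),sub(v,'y');o=[]
    for (u,_),z in((a,.039),(b,.044)):
        if u: o.append(plane(m,u,v,z).round(4).tolist())
    print(v,a,b,o)
```

```text
190 (None, np.float64(0.0)) (None, np.float64(0.0)) []
191 (None, np.float64(0.0)) (None, np.float64(0.0)) []
192 (None, np.float64(0.0)) (None, np.float64(0.0)) []
193 (np.float64(250.58), np.float64(366.0)) (None, np.float64(0.0)) [[0.736, -0.0219, 0.039]]
194 (np.float64(250.58), np.float64(507.0)) (None, np.float64(0.0)) [[0.7374, -0.0219, 0.039]]
195 (np.float64(250.63), np.float64(496.0)) (None, np.float64(0.0)) [[0.7387, -0.0219, 0.039]]
196 (np.float64(250.66), np.float64(490.0)) (None, np.float64(0.0)) [[0.7401, -0.0218, 0.039]]
197 (np.float64(250.66), np.float64(534.0)) (None, np.float64(0.0)) [[0.7414, -0.0218, 0.039]]
198 (np.float64(250.8), np.float64(635.0)) (np.float64(252.66), np.float64(1164.0)) [[0.7428, -0.0216, 0.039], [0.741, -0.0192, 0.044]]
199 (np.float64(250.51), np.float64(615.0)) (np.float64(252.44), np.float64(1599.0)) [[0.7442, -0.022, 0.039], [0.7423, -0.0194, 0.044]]
200 (np.float64(250.5), np.float64(598.0)) (np.float64(252.43), np.float64(1592.0)) [[0.7456, -0.022, 0.039], [0.7437, -0.0194, 0.044]]
201 (np.float64(250.44), np.float64(502.0)) (np.floa
[... 639 characters left out ...]
float64(251.33), np.float64(566.0)) [[0.7533, -0.0207, 0.044]]
208 (None, np.float64(0.0)) (np.float64(251.35), np.float64(570.0)) [[0.7547, -0.0207, 0.044]]
209 (None, np.float64(0.0)) (np.float64(251.33), np.float64(578.0)) [[0.7561, -0.0207, 0.044]]
210 (None, np.float64(0.0)) (np.float64(251.29), np.float64(593.0)) [[0.7575, -0.0208, 0.044]]
211 (None, np.float64(0.0)) (np.float64(251.3), np.float64(394.0)) [[0.7589, -0.0207, 0.044]]
212 (None, np.float64(0.0)) (np.float64(251.28), np.float64(73.0)) [[0.7602, -0.0207, 0.044]]
213 (None, np.float64(0.0)) (None, np.float64(0.0)) []
214 (None, np.float64(0.0)) (None, np.float64(0.0)) []
215 (None, np.float64(0.0)) (None, np.float64(0.0)) []
```

The pointer is about 1 mm short along rig y, roughly 20° of crank. I'll regrip the knob from above and add that.

```bash
python3 go.py .5945 .0194 .178 90.7; python3 wind.py 12 4 1
```

```text
off [0.1255 0.0495 0.0893] tw 0.0005 now [ 0.6891 -0.0164  0.2451] 90.8 t 30.55 F [ 0.4  0.4 -0.3] w 0.501 tilt [ 6.e-04 -0.e+00 -1.e+00]
12.0 [[-0.0008, -0.0055, -0.0005], [-0.0012, -0.0111, -0.0007], [-0.0014, -0.0167, -0.0008], [-0.0011, -0.0222, -0.0007], [-0.0006, -0.0278, -0.0003]]
```

Call:
apply_moves --pt "0.07 0.03 0.01" --pt "0.125 0.0495 0.04" --pt "0.125 0.0495 0.089" --pt "0.125 0.0495 0.089" --pt "0.125 0.0495 0.089" --twist '[0,0,0,0,0]' --fingers '[0,0,0,0,0]'

```text
time: 31.18
tool_pos: [0.5957, 0.0192, 0.1792]
tcp_rot: [-0.021, 3.14, 0.0]
wrist_force: [0.6, -0.2, 0.5]
gripper_width: 0.496
grip_force: 0.0
```

```bash
python3 crank.py w18 wrist; python3 go.py .596 .0194 .133 90.7
```

```text
wrist knob 694 mean [59.5 13.5 67.1] top 69.8 topmean [58.8 13.5 68.5] ang 12.9
wrist block 921 mean [ 3.2  0.9 57.3] top 62.7 topmean [ 1.   0.3 61.5] ang 18.7
[0.596  0.0191 0.1794] [-0.1  0.2  0. ] 0.501 31.23
off [0.0002 0.0003 0.0619] tw 0.0004 now [0.596  0.0191 0.1794] 90.8 t 31.23 F [-0.1  0.2  0. ] w 0.501 tilt [ 0.0019  0.     -1.    ]
```

Call:
apply_moves --pt "0 0 0.025" --pt "0 0 0.045" --pt "0 0 0.061" --pt "0 0 0.061" --pt "0 0 0.061" --twist '[0,0,0,0,0]' --fingers '[0,0,0,0,0.6]'

```text
time: 31.85
tool_pos: [0.5954, 0.0193, 0.1326]
tcp_rot: [-0.021, 3.141, -0.0]
wrist_force: [-0.7, -0.7, -0.1]
gripper_width: 0.303
grip_force: 0.0
```

Call:
apply_moves --pt "0 0 0" --pt "0 0 0" --pt "0 0 0" --pt "0 0 0" --pt "0 0 0" --twist '[0,0,0,0,0]' --fingers '[1,1,1,1,1]'

```text
time: 32.48
tool_pos: [0.5955, 0.0194, 0.1327]
tcp_rot: [-0.021, 3.14, 0.0]
wrist_force: [2.3, 1.1, 5.4]
gripper_width: 0.2
grip_force: 25.7
```

Call:
apply_moves --pt "-0.0008 -0.0055 -0.0005" --pt "-0.0012 -0.0111 -0.0007" --pt "-0.0014 -0.0167 -0.0008" --pt "-0.0011 -0.0222 -0.0007" --pt "-0.0006 -0.0278 -0.0003" --twist '[0,0,0,0,0]' --fingers '[1,1,1,1,1]'

```text
time: 33.1
tool_pos: [0.5964, -0.0015, 0.1331]
tcp_rot: [-0.022, 3.14, 0.0]
wrist_force: [-0.3, 1.7, 5.8]
gripper_width: 0.197
grip_force: 25.8
```

Call:
apply_moves --pt "0 0 0" --pt "0 0 0" --pt "0 0 0" --pt "0 0 -0.02" --pt "0 0 -0.06" --twist '[0,0,0,0,0]' --fingers '[1,0,0,0,0]'

```text
time: 33.72
tool_pos: [0.5952, -0.0015, 0.1774]
tcp_rot: [0.022, -3.139, 0.0]
wrist_force: [0.6, 0.5, -0.0]
gripper_width: 0.498
grip_force: 0.0
```

Call:
apply_moves --pt "0 0 -0.05" --pt "-0.06 -0.015 -0.09" --pt "-0.125 -0.028 -0.09" --pt "-0.125 -0.028 -0.09" --pt "-0.125 -0.028 -0.09" --twist '[0,0,0,0,0]' --fingers '[0,0,0,0,0]'

```text
time: 34.35
tool_pos: [0.6897, -0.0213, 0.2446]
tcp_rot: [0.021, -3.14, -0.0]
wrist_force: [-0.3, 0.5, 0.2]
gripper_width: 0.5
grip_force: 0.0
```

```bash
python3 - <<'E'
from h import *
ps=[]
for i in range(6): m=cam('wrist');p,D=r.snapshot('wrist');ps.append(p.astype(float))
p=np.mean(ps[1:],0)
def sub(v,kind):
    row=p[v,235:275];w=(row[:,0]-np.maximum(row[:,1],row[:,2])) if kind=='r' else (np.minimum(row[:,0],row[:,1])-row[:,2])
    w=np.clip(w-25,0,None);return ((235+(w*np.arange(40)).sum()/w.sum()).round(2),w.sum().round()) if w.sum()>60 else None
for v in range(188,216):
    a,b=sub(v,'r'),sub(v,'y');print(v,a and (a,plane(m,a[0],v,.039).round(4).tolist()),b and (b,plane(m,b[0],v,.044).round(4).tolist()))
E
python3 crank.py w19 scene top; python3 go.py .6 0 .3
```

```text
188 None None
189 None None
190 None None
191 None None
192 None None
193 ((np.float64(255.04), np.float64(403.0)), [0.7367, -0.0209, 0.039]) None
194 ((np.float64(255.02), np.float64(518.0)), [0.7381, -0.0209, 0.039]) None
195 ((np.float64(255.02), np.float64(517.0)), [0.7395, -0.0209, 0.039]) None
196 ((np.float64(255.03), np.float64(529.0)), [0.7408, -0.0209, 0.039]) None
197 ((np.float64(255.05), np.float64(562.0)), [0.7422, -0.0208, 0.039]) ((np.float64(255.99), np.float64(214.0)), [0.7404, -0.0196, 0.044])
198 ((np.float64(254.9), np.float64(616.0)), [0.7436, -0.021, 0.039]) ((np.float64(255.83), np.float64(1460.0)), [0.7418, -0.0198, 0.044])
199 ((np.float64(254.71), np.float64(593.0)), [0.745, -0.0212, 0.039]) ((np.float64(255.72), np.float64(1685.0)), [0.7431, -0.0199, 0.044])
200 ((np.float64(254.72), np.float64(553.0)), [0.7463, -0.0212, 0.039]) ((np.float64(255.74), np.float64(1678.0)), [0.7445, -0.0199, 0.044])
201 ((np.float64(254.71), np.float64(396.0)), [0.7477, -0.0212, 0.039]) ((np.float64(255.75), np.float64(1700.0)), [0.7459, -0.0199, 0.044])
202 ((np.float64(254.
[... 513 characters left out ...]
.float64(255.06), np.float64(582.0)), [0.7555, -0.0206, 0.044])
209 None ((np.float64(255.02), np.float64(588.0)), [0.7569, -0.0207, 0.044])
210 None ((np.float64(255.02), np.float64(591.0)), [0.7583, -0.0206, 0.044])
211 None ((np.float64(255.04), np.float64(269.0)), [0.7597, -0.0206, 0.044])
212 None None
213 None None
214 None None
215 None None
scene knob 86 mean [66.4 -4.2 51.6] top 67.9 topmean [67.  -5.  66.6] ang -4.2
scene block 92 mean [ 7.   2.9 47.6] top 62.1 topmean [ 6.6  3.1 60.5] ang 25.5
[ 0.6894 -0.0212  0.2458] [-0.  -0.7 -0.5] 0.499 34.75
off [ 0.1187  0.0298 -0.0724] tw 0 now [ 0.6894 -0.0212  0.2458] 90.8 t 34.75 F [-0.  -0.7 -0.5] w 0.499 tilt [ 0.0013 -0.     -1.    ]
```

The pointer (-20.9 mm) and the mark (-20.6 mm) now agree to about 0.2 mm. The crank is still home, the jar stands in the tray, and the robot is clear of everything. I'll hand in.

Run:
```python
from h import *
p,D=r.snapshot('top');c=cloud(cam('top'),D);P=c[(abs(c[...,0]-.456)<.045)&(abs(c[...,1]+.304)<.045)&(c[...,2]>.055)];print('jar lid',len(P),P.mean(0).round(3))
print(r.close_job())
```

```text
jar lid 150 [ 0.456 -0.301  0.064]
the job is handed in; nothing more can be done
None
```

I handed the job in at about 35 s: the jar stands upright in the orange tray, the crank is fully home on the drive, and the red pointer is level with the yellow tab to about 0.2–0.3 mm by the wrist camera.

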